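# Stand the panel on the easel and hold the brush ready over it

## Task

Take the blue panel off its sloping rest, stand it upright on its thin edge in the groove of the little easel, in the middle, and let go of it. Then draw the yellow-handled brush out of the rack and finish while holding it, raised and still: tilted about half way between upright and level, handle end up (leaning whichever way suits), with the tip of its bristles 2 to 3 cm above the middle of the panel's top edge without touching it. Leave the other two tools, the jar and the canister alone.

Things in the scene. Friction and masses are not known exactly. Their poses are not given: they have to be found in the camera images.
- panel_mid (a point): Centre of the loose blue panel, a rigid board 16 mm thick (its x), 120 wide (its y), 100 tall (its z), about 160 g. At the start it lies back 45 degrees on the rest: z points up and towards the robot's side, x up and away. Its upper 45 mm are free on both faces, so the upper edge can be pinched through the 16 mm thickness by a gripper slanting 45 degrees down and away; it lifts straight up.
- panel_top (a point): Middle of the panel's upper thin edge, 50 mm from its centre along its z.
- rest: Fixed wooden sloping rest, base 130 x 110 mm, origin under its centre on the table; yaw within 0.2 rad. The panel's lower edge sits in its corner, about 35 mm from the origin along +x and 42 mm up. Rest and rack may change sides (left and right of the robot).
- easel: Fixed low table easel, 110 (x, -40 to +70) x 180 (y) mm, origin on the table under the middle of its groove; yaw within 0.2 rad, -x faces the robot. The groove runs along its y, open at both ends: 24 mm wide (x -12 to +12), floor 20 mm above the table, front wall (robot side) up to 44 mm, back wall up to 70 mm; walls 14 mm thick.
- easel_groove (a point): Middle of the groove's floor, 20 mm above the table.
- easel_aim (a point): Point 100 mm above the groove's floor: where the middle of the panel's top edge is once it stands in the easel.
- brush_mid (a point): Centre of the loose yellow-handled flat brush, about 100 g, 200 mm long along its z, standing in the rack, handle and z up, x along the rack's x. From the tip: pale rigid bristles 0 to 48 mm (50 wide in y, 16 thick in x), steel ferrule 48 to 80 mm (52 x 18), yellow shoulder 79 to 95 mm (35 x 14), yellow handle 93 to 200 mm (24 wide in y, 14 thick in x).
- brush_tip (a point): Middle of the flat end of the bristles, 100 mm below brush_mid along the brush's z.
- brush_end (a point): Upper end of the brush's handle, 100 mm from brush_mid along the brush's +z.
- rack: Fixed tool rack, base 80 (x) x 194 (y) mm, origin under its centre on the table; yaw within 0.2 rad. Three open pockets in a row along its y (at -62, 0, +62 mm), each 22 (x) x 56 (y) mm, floor 12 mm and rim 65 mm above the table. The brush stands in any one of them; fingers have room before and behind the row (closing along the rack's x).
- small_brush: Bystander in the rack: narrower green-handled brush with dark bristles, 200 mm long, origin at its bristle tip, z up along it.
- squeegee: Bystander in the rack: red-handled rubber squeegee, 190 mm long, origin at its lower end, z up along it.
- jar_mid (a point): Bystander: centre of a white jar with a yellow lid, 72 mm across, 85 tall, standing on the table.
- canister_mid (a point): Bystander: centre (55 mm up) of a white canister 60 x 90 x 110 mm with a yellow label patch and black cap (to 130 mm), standing on the table.
Not all that is in view belongs to the job. Of the things that look like the part that bears panel_mid, the larger one is meant.

How it is judged:
On the way, in this order (a step that is already met when the one before it is completed fails the run):
1. the panel stands upright in the middle of the easel's groove, let go and at rest (angle between panel_mid's own z axis and vertical below 0.16 rad and x of panel_mid in the frame of easel between -0.014 and 0.014 m and y of panel_mid in the frame of easel between -0.03 and 0.03 m and z of panel_mid in the frame of easel between 0.065 and 0.075 m and contact force between panel and the arm below 0.05 N and contact force between panel and the fingers below 0.05 N and linear speed of panel below 0.02 m/s), for 0.2 s.
2. the brush is drawn clear of the rack in the gripper (z of brush_tip in the frame of rack above 0.075 m and contact force between brush and the fingers above 0.5 N), for 0.2 s.
At the end, for the whole second after the job is handed in: Ends holding. Panel in the groove, untouched: within 9 deg of upright, 5 mm of the floor, 30 mm of the middle. Brush in the fingers, still, 28-62 deg from upright, handle up, bristle tip 7-50 mm above the top edge and within 30 mm of its middle (angle between panel_mid's own z axis and vertical below 0.16 rad and x of panel_mid in the frame of easel between -0.014 and 0.014 m and y of panel_mid in the frame of easel between -0.03 and 0.03 m and z of panel_mid in the frame of easel between 0.065 and 0.075 m and angle between brush_mid's own z axis and vertical between 0.489 and 1.082 rad and horizontal distance between brush_tip and panel_top below 0.03 m and z of brush_tip in the frame of easel between 0.127 and 0.17 m and contact force between brush and the fingers above 0.5 N and contact force between brush and panel below 0.05 N and contact force between brush and easel below 0.05 N and contact force between panel and the fingers below 0.05 N and linear speed of brush below 0.02 m/s); the arm keeps its last pose, push and grip.
It fails at once if the small brush is disturbed (moved over 25 mm) (distance of small_brush from where it was at the start of the episode above 0.025 m).
It fails at once if the squeegee is disturbed (moved over 25 mm) (distance of squeegee from where it was at the start of the episode above 0.025 m).
It fails at once if the jar is disturbed (moved over 25 mm) (distance of jar_mid from where it was at the start of the episode above 0.025 m).
It fails at once if the canister is disturbed (moved over 25 mm) (distance of canister_mid from where it was at the start of the episode above 0.025 m).
It also fails if it takes over 59 s, if anything falls off the work surface, if the arm or the gripper's body presses on something with over 40 N, if the wrist force passes 120 N, or if a joint passes its speed limit or range.

## Robot

A 6-joint arm with a two-finger parallel gripper is mounted at the origin on the work surface. World frame = base frame: x ahead of the robot, y to its left, z up, the work surface at z = 0. Lengths are in m, angles in rad, forces in N, time in s.
With the tool pointing down it reaches from about 0.35 to 0.775 m from the base axis. Payload 7.3 kg.
Tool frame: the origin (TCP) lies at the very end of the fingers, on their centre line; the grasp point (between the pads) lies 19 mm behind it (robot.tcp_to_grasp is the distance from the TCP to the grasp point, in m); x points along the fingers, y is the direction in which the jaws open and shut, and the axes are right-handed (so a half turn about x gives the same grasp; the last joint's range is limited). The gripper opens to 92 mm and grips with 3 to 60 N. Pads are 19 mm wide; open, the fingers measure 130 mm over their backs; the gripper's body (75 mm by 190 mm) begins 47 mm behind the grasp point.
Start: joints at [-0.146, 0.342, 1.524, -0, 1.275, -0.146], TCP at [0.525, 0, 0.206] pointing down, gripper open.
Joint ranges: [-2.53, 2.53], [-0.77, 2.02], [0.04, 2.7], [-1, 4.14], [0.28, 2.66], [-3.11, 3.11]. Speed limits (rad/s): [2.57, 2.57, 3.14, 3.14, 3.14, 3.14].

## Interface

Orientations are given as [roll, pitch, yaw] about the fixed x, y, z axes, in that order (R = Rz(yaw) Ry(pitch) Rx(roll)).
In Python, from cell import robot gives the robot as it stands.
- The arm moves only by the tool move_arm, never from a script. Its argument "increments" is a list of rows, each a list of 4 numbers: the shift along the tool's x, y, z normalised to -1 to 1, where 1 is 40 cm, then the turn about the tool's x normalised to -1 to 1, where 1 is 60 degrees. In form: [[dx, dy, dz, twist], ...]. A call has 1 to 5 rows; each row is the pose to reach, as a shift and turn from the pose commanded when the call began, along the tool's axes at that moment; what a row does not reach only later rows make up. A row lasts 1/8 s, in which the tool goes at most 62.5 mm and 10.7 degrees, less where a joint would pass 70% of its speed; a pose out of reach is approached as far as the arm can. A call with a number of a shift or a turn outside -1 to 1 is refused whole. A call with a gripper value outside its range is refused whole. "gripper" is the closure, from 0 (fully open) to 1 (shut), set as the call begins (left out, the last holds). The fingers move at their own pace and stop on an object; "squeeze" is the grip in N (left out, the last holds). Time passes only in rows, so rows that repeat a pose let the fingers close. It gives the time, the measured TCP pose, the force and the opening at its end, in the units of the state.
- robot.observe(): the state, without advancing time (a new reading comes with each control period).
- robot.read_camera(name): name is "scene" or "side" or "wrist"; returns the picture (480x640x3 uint8, red, green, blue); there is no depth.
- robot.camera_params(name): a dict with "fx", "fy", "cx", "cy" (pixels), "R" (3x3) and "t" (3): a world point X has camera coordinates R X + t; the wrist camera has in their place "tool_from_camera" (4x4, takes a point from camera to tool coordinates, whose origin is the TCP and whose axes are the tool frame's). Camera axes: x right, y down, z forward; pixel columns grow to the right and rows downward; lengths in m; the calibration is good to about 2 mm. A picture is of the moment at which its call begins: read the wrist's pose just before it. camera_params takes no time and is no camera call.
- robot.hand_in(): hands the job in, once; it reports no verdict.
The state is a dict: "time": time; "qpos": joint angles; "qvel": joint speeds; "joint_efforts": joint torques, N m; "tool_pos": TCP position; "tool_rot": TCP orientation; "contact_force": force on the tool from outside, world axes, zero at the start; "torque": the same for the moment, N m; "opening": finger opening in m.
Only numpy, scipy, OpenCV 4.12 (cv2) and the standard library are available. Lean on these libraries where they do the work, as an engineer would, in place of code of your own. Each camera call takes 0.05 s, during which the arm holds its last target.

## Working session

There is one attempt and no reset: what is moved stays moved. The work goes in short steps, Python scripts to look and compute and a tool call to move; the robot and the scene stay as the last step left them, time stands still between calls to the robot, and variables do not carry over. Pictures are saved under pics/ and viewed, and the job is handed in when it is done.

Besides the shell and the picture viewer there is one more tool, called after "Call:" in YAML: its name, and indented under it one key for each argument. move_arm: Moves the arm, as the interface text tells. Its arguments: {"type":"object","properties":{"increments":{"type":"array","items":{"type":"array","items":{"type":"number"}}},"gripper":{"type":"number"},"squeeze":{"type":"number"}},"required":["increments"]}

```bash
ls -la; mkdir -p pics; python3 - <<'E'
from cell import robot
import cv2
print(robot.observe()); print([a for a in dir(robot) if a[0]!='_'])
for n in ("scene","side","wrist"):
    cv2.imwrite(f"pics/{n}0.png",robot.read_camera(n)[:,:,::-1]); print(n,robot.camera_params(n))
E
```

```text
total 12
drwxr-xr-x  3 agent agent 4096 Dec  6 21:59 .
drwxr-xr-x 23 root  root  4096 Dec  6 21:59 ..
drwxr-xr-x  2 agent agent 4096 Dec  6 21:59 pics
{'time': 0.0, 'qpos': array([-1.46018446e-01,  3.42729037e-01,  1.52499488e+00,  5.21690228e-06,
        1.27541403e+00, -1.46014602e-01]), 'qvel': array([-3.18969793e-04, -1.73104024e-05,  2.11478830e-04,  1.03048513e-03,
       -3.64277739e-04, -1.38164264e-03]), 'joint_efforts': array([ 7.61924657e-04, -4.31245601e+01, -2.44219762e+01,  7.17750052e-02,
        5.59406646e-02, -1.04314388e-04]), 'tool_pos': array([5.24566889e-01, 7.79779749e-05, 2.05549443e-01]), 'tool_rot': array([-1.72003917,  1.56925102,  2.99234445]), 'contact_force': array([-0.96048918,  0.6822663 ,  0.05344252]), 'torque': array([-0.0074584 , -0.00414247,  0.00577626]), 'opening': 0.0920109989957921}
['IKError', 'camera_params', 'hand_in', 'observe', 'read_camera', 'tcp_to_grasp']
scene {'fx': 468.9645426566711, 'fy': 468.9645426566711, 'cx': 319.11983124757046, 'cy': 244.94737577556697, 'R': array([[-0.57710424,  0.81662736,  0.00839355],
       [ 0.67711074, 
[... 212 characters left out ...]
 'cy': 237.08804907603425, 'R': array([[ 0.72560939, -0.6880548 ,  0.00846257],
       [-0.40136336, -0.43319561, -0.80700001],
       [ 0.55892618,  0.58217021, -0.59049079]]), 't': array([-0.46655021,  0.35889784,  0.6872172 ])}
wrist {'fx': 358.3964078829414, 'fy': 358.3964078829414, 'cx': 321.9758420141424, 'cy': 236.46072424847299, 'tool_from_camera': array([[-6.99739174e-04, -2.61237144e-01,  9.65274399e-01,
        -1.78502396e-01],
       [ 9.99999186e-01, -1.21252981e-03,  3.96758456e-04,
        -5.12157603e-04],
       [ 1.06677594e-03,  9.65273891e-01,  2.61237780e-01,
        -7.05412902e-02],
       [ 0.00000000e+00,  0.00000000e+00,  0.00000000e+00,
         1.00000000e+00]])}
```

View pics/scene0.png

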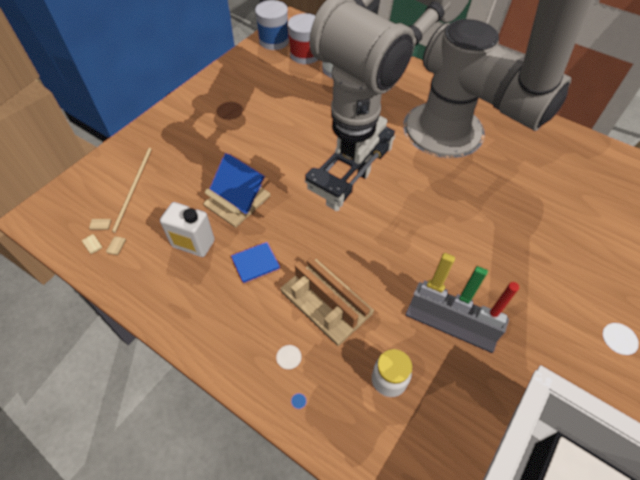

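View pics/side0.png

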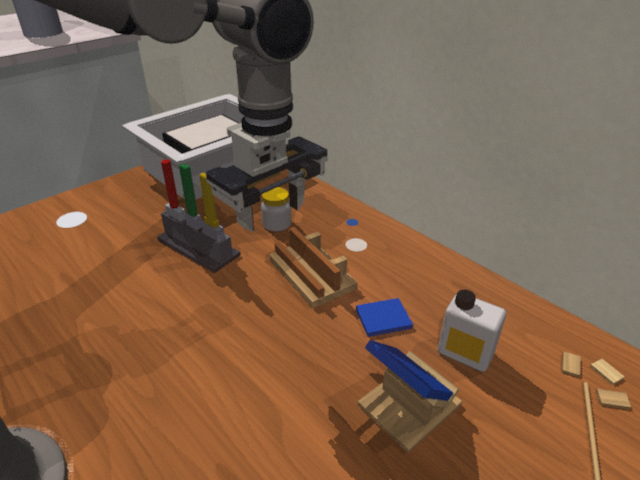

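View pics/wrist0.png

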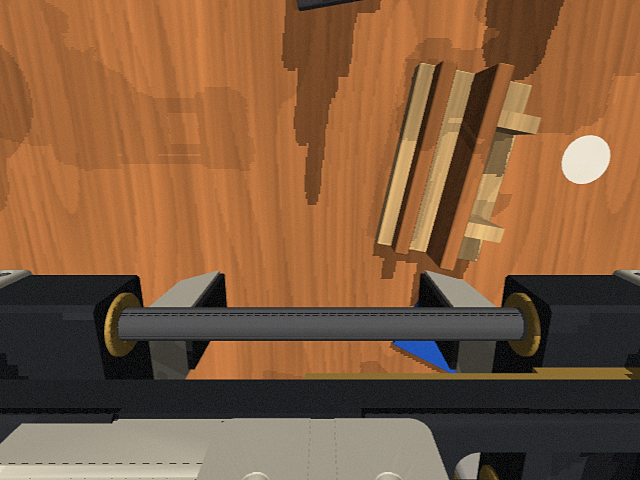

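```bash
python3 - <<'E'
import cv2
def crop(src,x,y,w,h,s,out):
    im=cv2.imread(f"pics/{src}.png")[y:y+h,x:x+w]; cv2.imwrite(f"pics/{out}.png",cv2.resize(im,None,fx=s,fy=s,interpolation=cv2.INTER_CUBIC))
crop("scene0",190,145,100,90,6,"c_s_rest")
crop("side0",350,330,130,120,5,"c_d_rest")
crop("scene0",270,250,120,100,6,"c_s_easel")
crop("side0",260,220,110,90,6,"c_d_easel")
crop("scene0",400,245,125,110,5,"c_s_rack")
crop("side0",150,150,110,125,5,"c_d_rack")
E
```

```text
(no output)
```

View pics/c_s_rest.png

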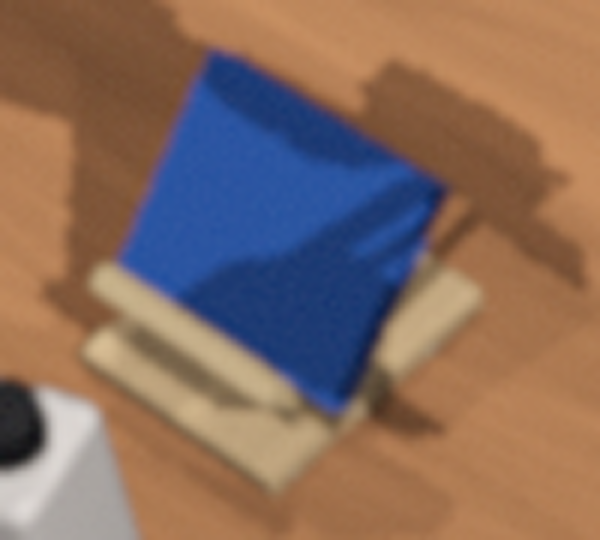

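View pics/c_d_rest.png

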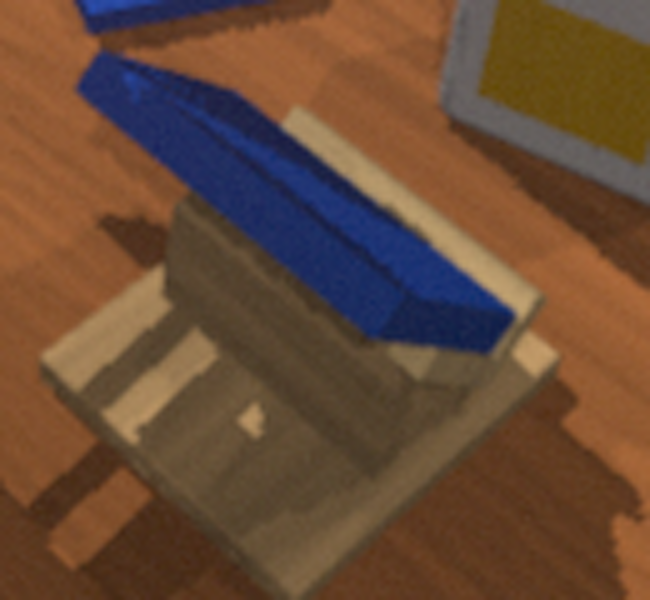

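View pics/c_s_easel.png

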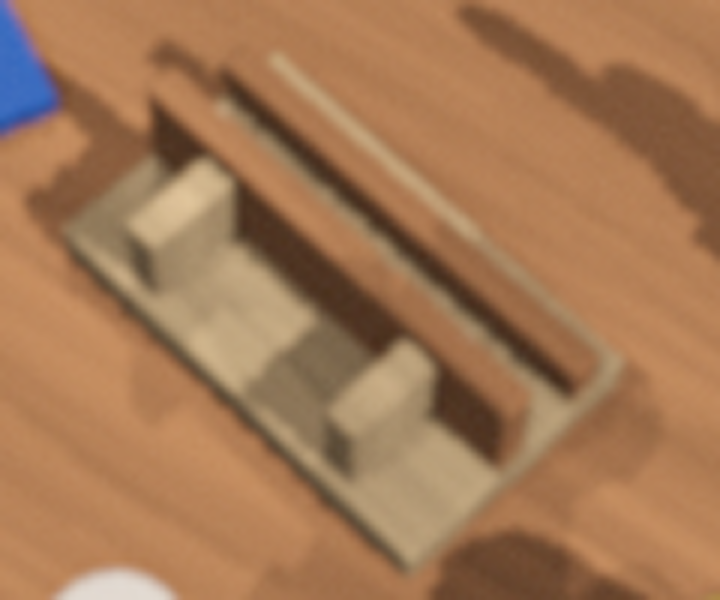

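View pics/c_d_easel.png

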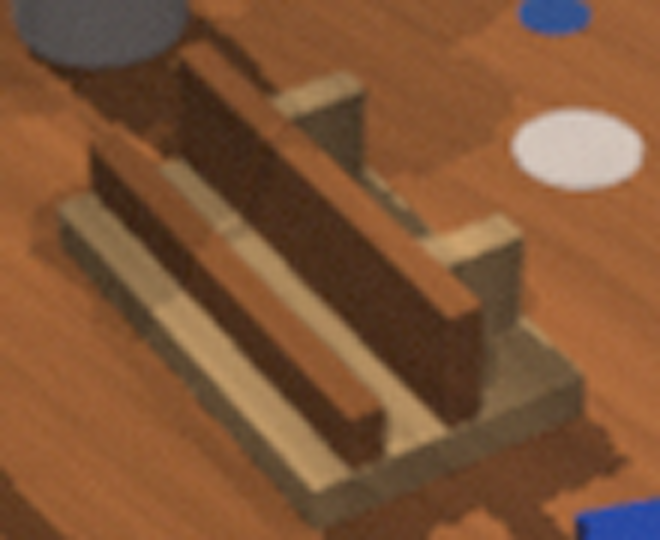

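View pics/c_s_rack.png

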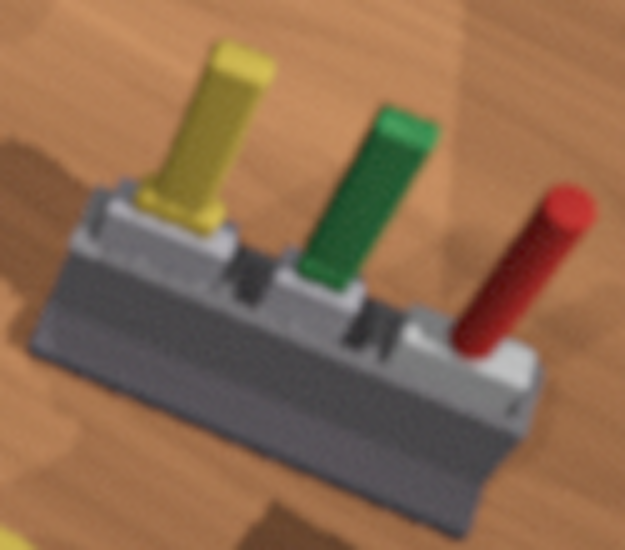

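View pics/c_d_rack.png

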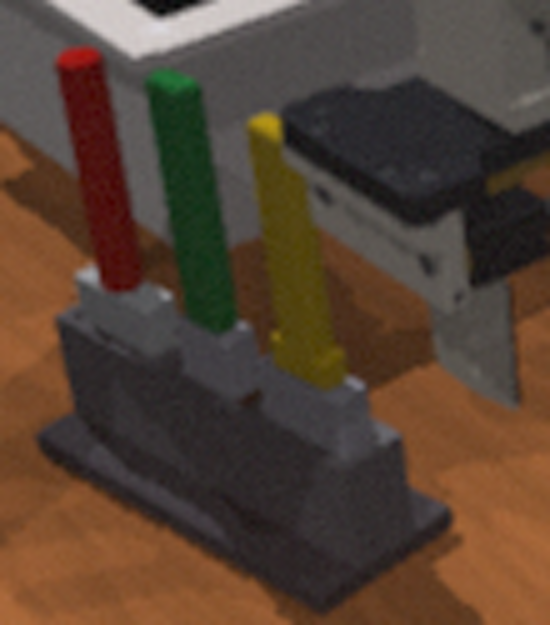

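```bash
cat > h.py <<'E'
import numpy as np, cv2
from scipy.optimize import least_squares
from scipy.spatial.transform import Rotation as Ro
from cell import robot
P={n:robot.camera_params(n) for n in ("scene","side","wrist")}
def proj(n,X,tool=None):
    p=P[n]; X=np.atleast_2d(X)
    if n=="wrist":
        pos,rot=tool; T=np.eye(4);T[:3,:3]=Ro.from_euler('xyz',rot).as_matrix();T[:3,3]=pos
        M=np.linalg.inv(T@p["tool_from_camera"]); c=X@M[:3,:3].T+M[:3,3]
    else: c=X@p["R"].T+p["t"]
    return np.c_[p["fx"]*c[:,0]/c[:,2]+p["cx"],p["fy"]*c[:,1]/c[:,2]+p["cy"]]
def un(off,s,pts): return (np.array(pts,float)+.5)/s-.5+np.array(off)
def Rz(a): return Ro.from_euler('z',a).as_matrix()
def fit(obs,x0,model):  # obs: list (cam,[model pts],[pix]); model(params,pts)->world
    def r(q): return np.concatenate([(proj(c,model(q,np.array(m,float)))-px).ravel() for c,m,px in obs])
    s=least_squares(r,x0,loss='soft_l1'); e=r(s.x).reshape(-1,2); return s.x,e
def planar(q,m): return m@Rz(q[2]).T+[q[0],q[1],0]
def planarz(q,m): return m@Rz(q[2]).T+[q[0],q[1],q[3]]
s=2**-.5; R45=np.array([[s,0,-s],[0,1,0],[s,0,s]])
def panel(q,m): return m@(Rz(q[3])@R45).T+q[:3]
E
python3 - <<'E'
from h import *
np.set_printoptions(precision=4,suppress=True)
k=1e-3*1
E=fit([("scene",np.array([[70,-90,20],[70,90,20],[-40,90,20],[-40,-90,20]])*k,un((270,250),6,[(68,232),(408,562),(620,357),(275,55)])),
("side",np.array([[-40,-90,20],[70,-90,20],[-40,90,20],[-40,-90,0]])*k,un((260,220),6,[(312,492),(582,380),(62,213),(312,525)]))],[.6,0,0],planar)
print("easel",*E)
E=fit([("scene",np.array([[65,-55,0],[65,55,0],[-65,55,0]])*k,un((190,145),6,[(82,352),(275,490),(483,295)])),
("side",np.array([[-65,-55,0],[-65,55,0],[65,-55,0]])*k,un((350,330),5,[(290,598),(42,358),(557,358)]))],[.5,-.3,0,.01],planarz)
print("rest",*E)
E=fit([("scene",np.array([[-8,-60,50],[-8,60,50],[8,60,-50]])*k,un((190,145),6,[(213,50),(443,188),(340,412)])),
("side",np.array([[-8,60,50],[8,60,50],[8,-60,50],[-8,-60,50],[-8,-60,-50],[8,-60,-50]])*k,un((350,330),5,[(80,88),(100,52),(410,290),(375,335),(490,352),(514,315)]))],[.5,-.3,.08,0],panel)
print("panel",*E)
E=fit([("scene",np.array([[40,-97,0],[40,97,0]])*k,un((400,245),5,[(32,348),(462,535)])),
("side",np.array([[-40,97,0],[-40,-97,0],[40,-97,0]])*k,un((150,150),5,[(40,440),(320,605),(450,518)]))],[.5,.3,0,.01],planarz)
print("rack",*E)
E=fit([("scene",[[0,0,0]],un((400,245),5,[(244,64)])),("side",[[0,0,0]],un((150,150),5,[(267,124)]))],[.5,.2,.2],lambda q,m:m+q)
print("brush_end",*E)
o=robot.observe(); print(Ro.from_euler('xyz',o['tool_rot']).as_matrix())
E
```

```text
easel [ 0.6388  0.0451 -0.1852] [[-1.5337 -0.8756]
 [-0.1856 -0.2171]
 [ 0.4333  0.2634]
 [-0.1254 -0.6342]
 [-0.0506 -0.8757]
 [ 0.4213 -2.0858]
 [-1.779  -2.323 ]
 [-0.0225  1.0237]]
rest [ 0.5481 -0.3058 -0.0485  0.0077] [[-0.4612  0.7003]
 [-0.8194 -0.304 ]
 [-0.1442 -0.0734]
 [-0.0102  0.2918]
 [-1.9584 -0.0471]
 [ 0.102  -0.2292]]
panel [ 0.5492 -0.2959  0.0757 -0.0328] [[ 2.0846  0.4086]
 [ 1.1367 -0.047 ]
 [-2.0834  0.029 ]
 [-1.76    0.529 ]
 [-0.1785 -0.9503]
 [-0.2261  0.219 ]
 [ 0.5684  0.7493]
 [ 0.4666  0.0189]
 [ 1.254  -1.1341]]
rack [0.5257 0.2882 0.158  0.006 ] [[-2.0352 -0.105 ]
 [ 0.0472  0.5925]
 [-1.7948  0.0931]
 [-0.363   0.2204]
 [ 0.2878 -0.505 ]]
brush_end [0.5359 0.2302 0.2089] [[ 0.2494 -0.1032]
 [ 0.2762  0.0996]]
[[-0.0011  1.     -0.    ]
 [ 0.0002 -0.     -1.    ]
 [-1.     -0.0011 -0.0002]]
```

```bash
python3 - <<'E'
from h import *
np.set_printoptions(precision=4,suppress=True)
def tri(a,b): return fit([("scene",[[0,0,0]],np.array([a])),("side",[[0,0,0]],np.array([b]))],[.5,-.2,.1],lambda q,m:m+q)
print("canister cap",tri((190,214),(465,297)))
print("jar lid",tri((395,360),(275,196)))
E
```

```text
canister cap (array([ 0.7025, -0.2854,  0.124 ]), array([[-0.4811, -0.0462],
       [-0.3558,  0.0498]]))
jar lid (array([0.7128, 0.2383, 0.0823]), array([[-0.9944,  0.1867],
       [-1.9283, -0.1925]]))
```

Call:
move_arm:
  increments:
    - [0,0.0385,0.74,0.038]
    - [0,0.0385,0.74,0.038]
    - [0,0.0385,0.74,0.038]
    - [0,0.0385,0.74,0.038]
    - [0,0.0385,0.74,0.038]

```text
time: 0.78
tool_pos: [0.5399, -0.2986, 0.2057]
tool_rot: [-1.928, 1.57, 2.743]
contact_force: [0.2, 0.5, 0.0]
opening: 0.092
```

Call:
move_arm:
  increments:
    - [0,0,0.003,0]
    - [0,0,0.003,0]

```text
time: 1.02
tool_pos: [0.5401, -0.2965, 0.2057]
tool_rot: [-2.521, 1.569, 2.151]
contact_force: [-0.4, 0.5, -1.1]
opening: 0.0915
```

```bash
cat >> h.py <<'E'
def snap(tag,cams):
    o=robot.observe(); print(round(o['time'],2),o['tool_pos'].round(4),o['tool_rot'].round(4),o['contact_force'].round(2),round(o['opening'],4))
    for n in cams: cv2.imwrite(f"pics/{n}{tag}.png",robot.read_camera(n)[:,:,::-1])
E
python3 -c "
from h import *
snap(1,['wrist','side'])"
```

```text
1.02 [ 0.5401 -0.2965  0.2057] [-2.5212  1.5693  2.1511] [-0.36  0.51 -1.09] 0.0915
```

View pics/wrist1.png

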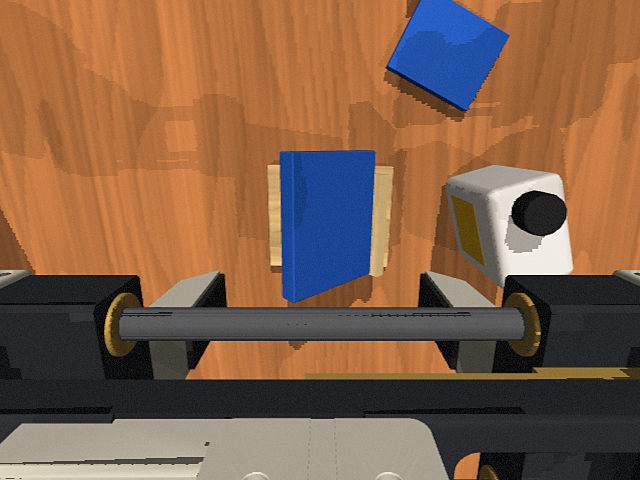

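View pics/side1.png

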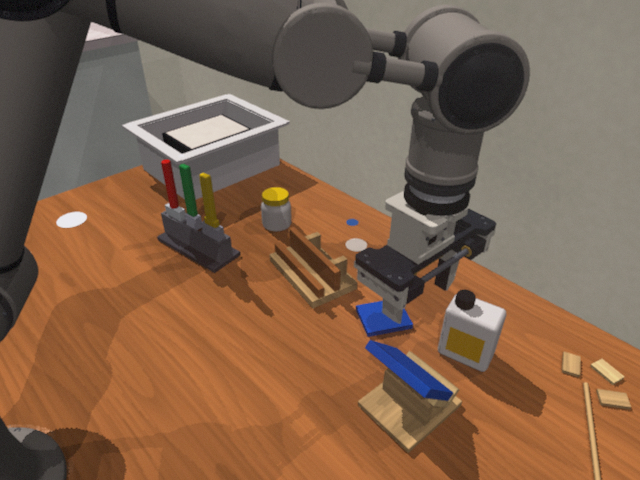

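```bash
cat > w.py <<'E'
from h import *
np.set_printoptions(precision=4,suppress=True)
o=robot.observe(); tool=(o['tool_pos'],o['tool_rot'])
_p=proj
E
python3 - <<'E'
import h
from h import *
np.set_printoptions(precision=4,suppress=True)
o=robot.observe(); tool=(o['tool_pos'],o['tool_rot'])
print("tcp px",proj("wrist",[tool[0]],tool))
p0=h.proj
h.proj=lambda n,X,t=None:p0(n,X,tool)
k=1e-3
W=("wrist",np.array([[-8,60,50],[8,60,50],[8,60,-50],[-8,-60,50],[8,-60,50],[8,-60,-50]])*k,np.array([(281,152),(294,152),(375,151),(282,297),(294,301),(373,272)],float))
S=[("scene",np.array([[-8,-60,50],[-8,60,50],[8,60,-50]])*k,un((190,145),6,[(213,50),(443,188),(340,412)])),
("side",np.array([[-8,60,50],[8,60,50],[8,-60,50],[-8,-60,50],[-8,-60,-50],[8,-60,-50]])*k,un((350,330),5,[(80,88),(100,52),(410,290),(375,335),(490,352),(514,315)]))]
for ob in ([W],S,[W]+S): print(*fit(ob,[.5,-.3,.08,0],panel))
E
```

```text
tcp px [[322.874  276.7586]]
[ 0.5482 -0.2951  0.0725 -0.0543] [[-0.7278 -0.3738]
 [-0.0926  0.3542]
 [ 0.787  -0.0823]
 [ 0.4398 -1.2159]
 [ 0.7116  0.7389]
 [-3.5943  0.2902]]
[ 0.5492 -0.2959  0.0757 -0.0328] [[ 2.0846  0.4086]
 [ 1.1367 -0.047 ]
 [-2.0834  0.029 ]
 [-1.76    0.529 ]
 [-0.1785 -0.9503]
 [-0.2261  0.219 ]
 [ 0.5684  0.7493]
 [ 0.4666  0.0189]
 [ 1.254  -1.1341]]
[ 0.549  -0.2949  0.0749 -0.0453] [[-0.777  -0.0102]
 [-0.0269  0.5956]
 [ 1.4442 -0.6136]
 [ 1.6908  0.2012]
 [ 2.1029  2.1401]
 [-1.9628  0.6439]
 [ 2.8838  0.681 ]
 [ 1.525   0.5996]
 [-2.0189  0.4608]
 [-2.2777  0.1408]
 [-0.6429 -1.2682]
 [-1.5539  0.3423]
 [-0.8304  0.7976]
 [-0.3558  0.4238]
 [ 0.5027 -0.6681]]
```

Call:
move_arm:
  increments:
    - [0.12,0,-0.003,0.003]
    - [0.275,0,-0.003,0.003]
    - [0.275,0,-0.003,0.003]
  squeeze: 10

```text
time: 1.5
tool_pos: [0.5379, -0.2926, 0.0923]
tool_rot: [-2.166, 1.561, 2.506]
contact_force: [0.8, 0.7, 0.3]
opening: 0.0916
```

Call:
move_arm:
  increments:
    - [0,0.02,0,0]
    - [0,0.045,0,0]
    - [0,0.065,0,0]
    - [0,0.065,0,0]

```text
time: 2.0
tool_pos: [0.5674, -0.2973, 0.0971]
tool_rot: [1.039, 1.569, -0.575]
contact_force: [-0.2, -0.8, 0.4]
opening: 0.0921
```

```bash
python3 -c "
from h import *
snap(2,['wrist','side'])"
```

```text
2.0 [ 0.5674 -0.2973  0.0971] [ 1.0386  1.569  -0.5745] [-0.22 -0.85  0.4 ] 0.0921
```

View pics/side2.png

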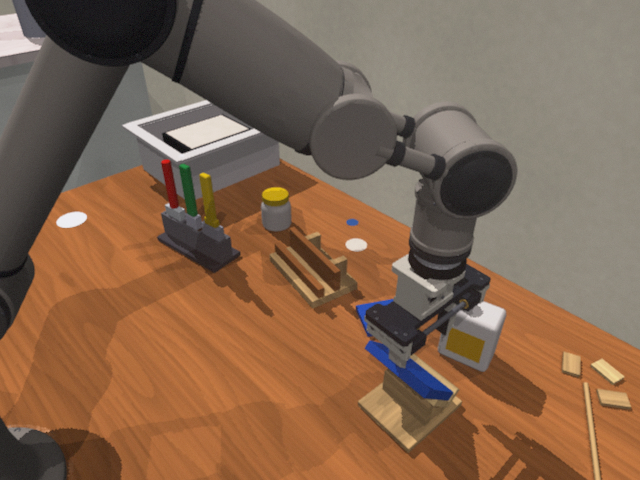

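View pics/wrist2.png

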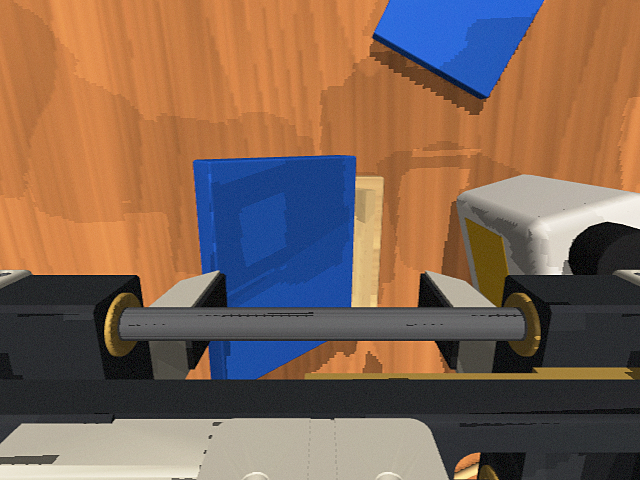

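Call:
move_arm:
  increments:
    - [0,0.008,0,0]
    - [0,0.015,0,0]
    - [0,0.02,0,0]
    - [0,0.02,0,0]
  gripper: 0.5

```text
time: 2.6
tool_pos: [0.5745, -0.2974, 0.0962]
tool_rot: [2.191, 1.571, 0.578]
contact_force: [-0.3, 0.6, 0.9]
opening: 0.056
```

```bash
python3 -c "
from h import *
snap(3,['wrist','side'])"
```

```text
2.6 [ 0.5745 -0.2974  0.0962] [2.1914 1.5707 0.5777] [-0.35  0.61  0.92] 0.056
```

View pics/side3.png

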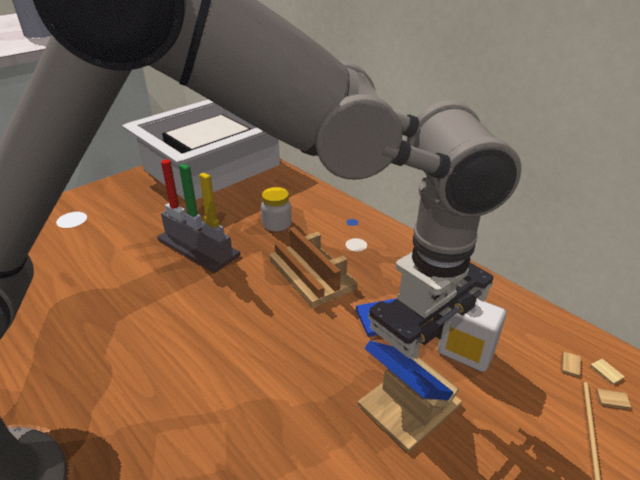

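View pics/wrist3.png

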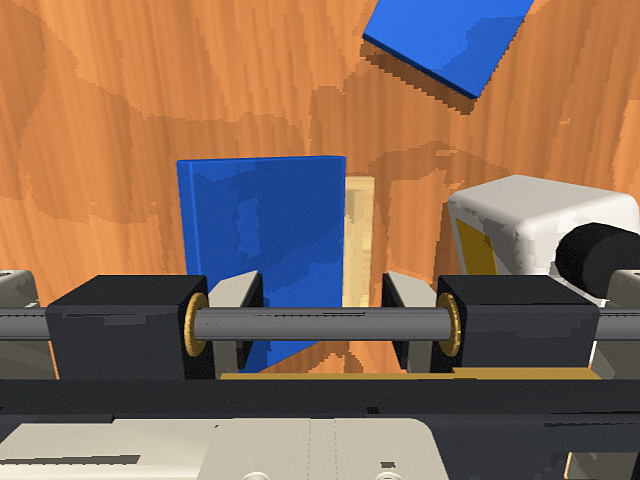

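```bash
python3 - <<'E'
import cv2
im=cv2.imread("pics/side3.png")[320:460,345:475]; cv2.imwrite("pics/c1.png",cv2.resize(im,None,fx=4,fy=4,interpolation=cv2.INTER_CUBIC))
im=cv2.imread("pics/side0.png")[320:460,345:475]; cv2.imwrite("pics/c2.png",cv2.resize(im,None,fx=4,fy=4,interpolation=cv2.INTER_CUBIC))
from h import *
np.set_printoptions(precision=1,suppress=True)
o=robot.observe(); tool=(o['tool_pos'],o['tool_rot']); R=Ro.from_euler('xyz',tool[1]).as_matrix(); print(R)
print(proj("side",[tool[0]+R@[0,a,0] for a in (-.047,-.028,.028,.047)]))
print(proj("wrist",[tool[0]+R@[0,a,0] for a in (-.047,-.028,.028,.047)],tool))
m=np.array([[-8,60,50],[8,60,50],[8,60,-50],[-8,-60,50],[8,-60,50],[8,-60,-50]])*1e-3
X=panel([.549,-.295,.076,-.045],m); print(proj("wrist",X,tool)); print(proj("side",X))
E
```

```text
[[-0.  1. -0.]
 [ 0. -0. -1.]
 [-1. -0. -0.]]
[[401.1 368.6]
 [409.4 362.1]
 [432.8 343.9]
 [440.3 338. ]]
[[234.6 276.9]
 [270.3 276.8]
 [375.5 276.7]
 [411.2 276.6]]
[[179.3 160.1]
 [195.4 161.6]
 [347.9 154.9]
 [201.8 383.2]
 [216.5 397.5]
 [344.5 328.3]]
[[363.4 346.9]
 [369.1 338.3]
 [395.6 346.6]
 [423.9 397. ]
 [430.2 387.5]
 [453.1 391.5]]
```

View pics/c1.png

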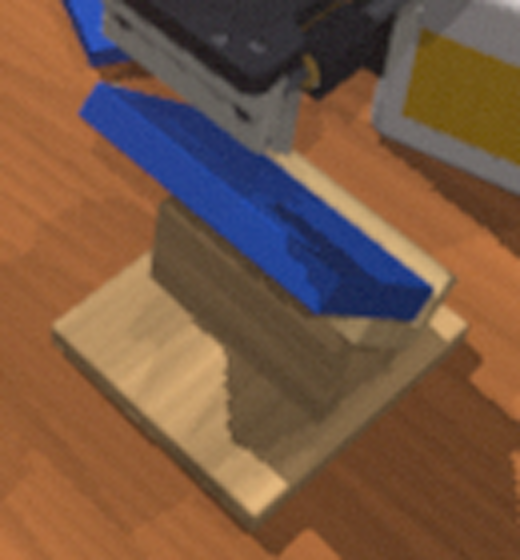

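```bash
python3 - <<'E'
import cv2
for i in (2,3):
    im=cv2.imread(f"pics/wrist{i}.png")[230:390,130:330]; cv2.imwrite(f"pics/cw{i}.png",cv2.resize(im,None,fx=4,fy=4,interpolation=cv2.INTER_CUBIC))
im=cv2.imread("pics/side2.png")[300:420,345:475]; cv2.imwrite("pics/c2.png",cv2.resize(im,None,fx=4,fy=4,interpolation=cv2.INTER_CUBIC))
E
```

```text
(no output)
```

View pics/cw2.png

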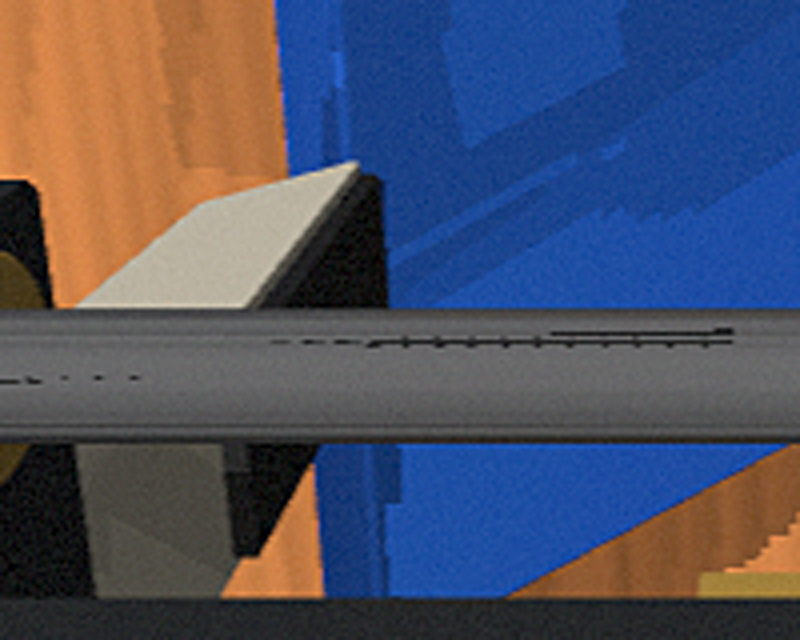

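View pics/cw3.png

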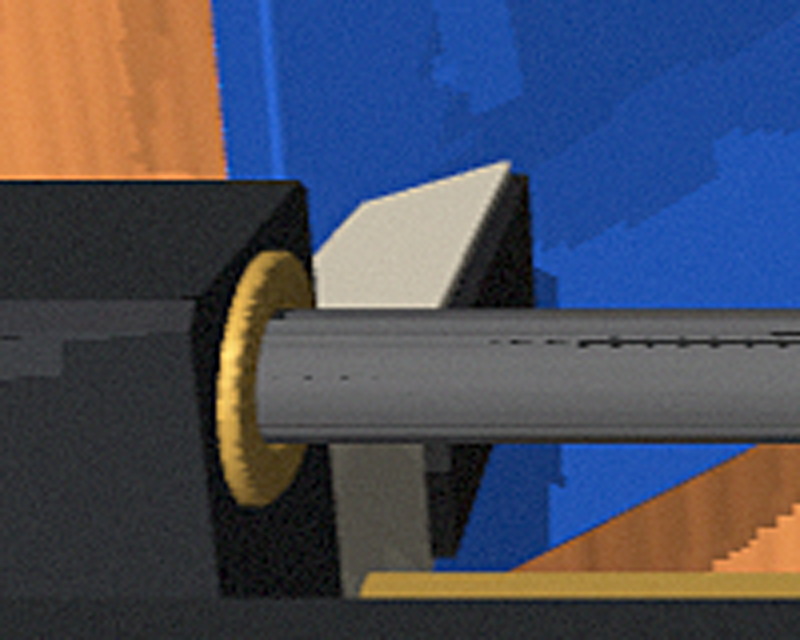

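View pics/c2.png

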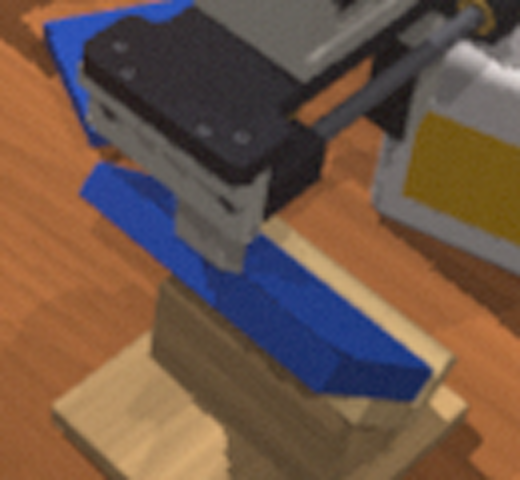

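```bash
python3 - <<'E'
from h import *
np.set_printoptions(precision=1,suppress=True)
snap(4,["scene","side"])
im=cv2.imread("pics/scene4.png")[130:240,180:300]; cv2.imwrite("pics/c3.png",cv2.resize(im,None,fx=5,fy=5,interpolation=cv2.INTER_CUBIC))
o=robot.observe(); tool=(o['tool_pos'],o['tool_rot']); R=Ro.from_euler('xyz',tool[1]).as_matrix(); print(R.round(3))
h=o['opening']/2
for x in (0,-.02,-.04):
  X=[tool[0]+R@[x,a,b] for a in (-h,-h-.019,h) for b in (-.0095,.0095)]
  print(x); print(np.c_[proj("wrist",X,tool),proj("side",X),proj("scene",X)])
E
```

```text
2.7 [ 0.6 -0.3  0.1] [-2.4  1.6  2.3] [ 1.  -0.1 -0.8] 0.0488
[[-0.  1. -0.]
 [ 0. -0. -1.]
 [-1. -0. -0.]]
0
[[278.6 259.9 406.8 356.8 236.6 179.5]
 [279.8 293.3 416.3 364.2 230.8 175.7]
 [242.5 259.9 398.5 363.1 242.1 174.7]
 [244.5 293.3 408.  370.8 236.3 171.1]
 [367.1 259.8 426.2 341.8 222.8 191.4]
 [366.  293.2 435.7 348.8 216.9 187.5]]
-0.02
[[273.7 273.6 408.2 348.  235.4 173.7]
 [275.1 310.4 417.9 355.4 229.5 170. ]
 [233.4 273.7 399.8 354.3 241.  168.9]
 [236.  310.4 409.5 362.  235.1 165.2]
 [372.3 273.5 427.9 333.1 221.4 185.7]
 [370.9 310.3 437.5 340.1 215.4 181.8]]
-0.04
[[267.5 291.  409.7 338.9 234.2 167.8]
 [269.3 331.7 419.6 346.3 228.2 164. ]
 [222.  291.  401.2 345.2 239.9 163. ]
 [225.3 331.8 411.1 352.9 233.9 159.3]
 [378.8 290.8 429.6 324.1 219.9 179.8]
 [377.  331.6 439.5 331.1 213.8 175.9]]
```

View pics/c3.png

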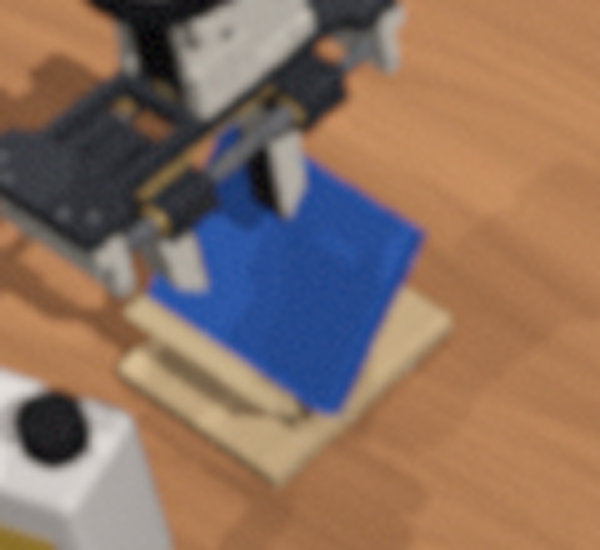

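```bash
python3 - <<'E'
from h import *
np.set_printoptions(precision=1,suppress=True)
R=np.array([[0,1,0],[0,0,-1],[-1,0,0.]]);t=np.array([.5246,0,.2055]);h=.046
for x in (0,-.02,-.04):
  X=[t+R@[x,a,b] for a in (-h,-h-.019,h,h+.019) for b in (-.0095,.0095)]
  print(x); print(np.c_[proj("side",X),proj("scene",X)])
im=cv2.imread("pics/side0.png")[130:250,200:340]; cv2.imwrite("pics/c5.png",cv2.resize(im,None,fx=5,fy=5,interpolation=cv2.INTER_CUBIC))
E
```

```text
0
[[246.9 235.2 363.2 185.6]
 [253.9 240.2 355.4 181.5]
 [237.6 239.8 368.2 179.9]
 [244.5 244.9 360.4 175.9]
 [288.8 214.5 338.1 214.8]
 [295.9 218.9 330.  210.3]
 [296.9 210.5 332.6 221.2]
 [303.9 214.9 324.5 216.6]]
-0.02
[[246.  225.4 364.1 179.1]
 [253.  230.3 356.1 174.9]
 [236.5 229.9 369.1 173.3]
 [243.5 235.  361.2 169.2]
 [288.5 205.  338.5 208.5]
 [295.6 209.4 330.3 203.9]
 [296.6 201.1 332.9 214.9]
 [303.8 205.3 324.7 210.3]]
-0.04
[[245.  215.3 365.  172.2]
 [252.1 220.1 356.9 168.1]
 [235.4 219.8 370.1 166.5]
 [242.5 224.7 362.  162.4]
 [288.1 195.2 339.  201.9]
 [295.4 199.5 330.6 197.3]
 [296.4 191.4 333.3 208.4]
 [303.6 195.6 324.9 203.7]]
```

View pics/c5.png

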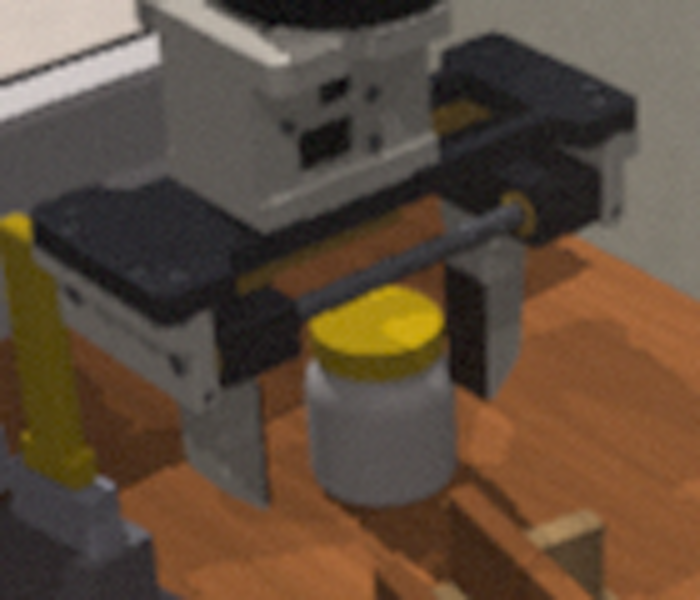

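Call:
move_arm:
  increments:
    - [-0.02,-0.04,0,0]
    - [-0.02,-0.0875,0,0]
    - [-0.02,-0.0875,0,0]
    - [0.0,-0.0875,0,0]
    - [0.0525,-0.0875,0,0]
  gripper: 0

```text
time: 3.42
tool_pos: [0.5407, -0.2964, 0.0754]
tool_rot: [1.057, 1.568, -0.556]
contact_force: [0.9, 0.1, -0.9]
opening: 0.0897
```

Call:
move_arm:
  increments:
    - [0,0.02,0,0]
    - [0,0.045,0,0]
    - [0,0.065,0,0]
    - [0,0.065,0,0]

```text
time: 3.92
tool_pos: [0.5575, -0.2965, 0.0773]
tool_rot: [-1.693, 1.552, 2.977]
contact_force: [-34.4, 1.8, 27.4]
opening: 0.0918
```

```bash
python3 -c "
from h import *
snap(5,['wrist','side'])"
```

```text
3.92 [ 0.5575 -0.2965  0.0773] [-1.693   1.5522  2.9774] [-34.44   1.81  27.39] 0.0918
```

View pics/side5.png

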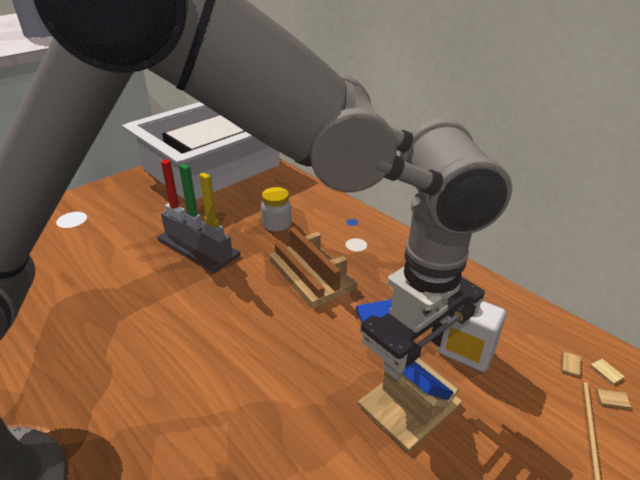

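View pics/wrist5.png

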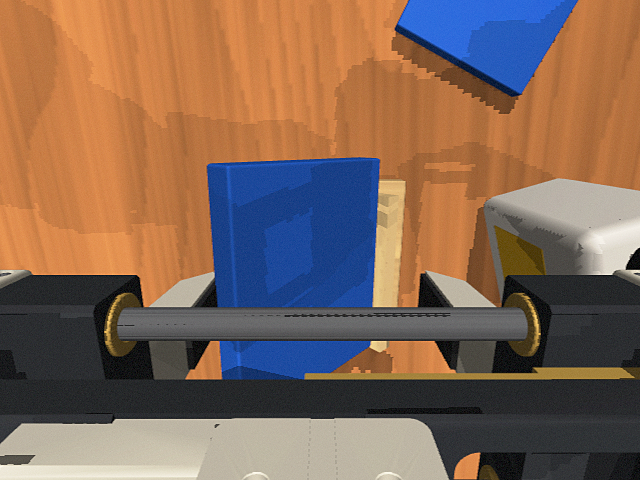

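Call:
move_arm:
  increments:
    - [0,-0.065,0,0]
    - [0.0,-0.065,0,0]
    - [0.05,-0.065,0,0]
    - [0.05,-0.065,0,0]

```text
time: 4.53
tool_pos: [0.5401, -0.2956, 0.0544]
tool_rot: [-2.37, 1.569, 2.3]
contact_force: [0.7, 0.4, -0.4]
opening: 0.0919
```

Call:
move_arm:
  increments:
    - [0,0.03,0,0]
    - [0,0.035,0,0]
    - [-0.022,0.055,0,0]
    - [-0.045,0.078,0,0]
    - [-0.06,0.1,0,0]

```text
time: 5.15
tool_pos: [0.5808, -0.298, 0.0806]
tool_rot: [1.178, 1.568, -0.436]
contact_force: [-1.1, -1.6, 0.7]
opening: 0.0918
```

```bash
python3 -c "
from h import *
snap(6,['wrist','side'])"
```

```text
5.15 [ 0.5808 -0.298   0.0806] [ 1.1779  1.5683 -0.4359] [-1.14 -1.6   0.71] 0.0918
```

View pics/side6.png

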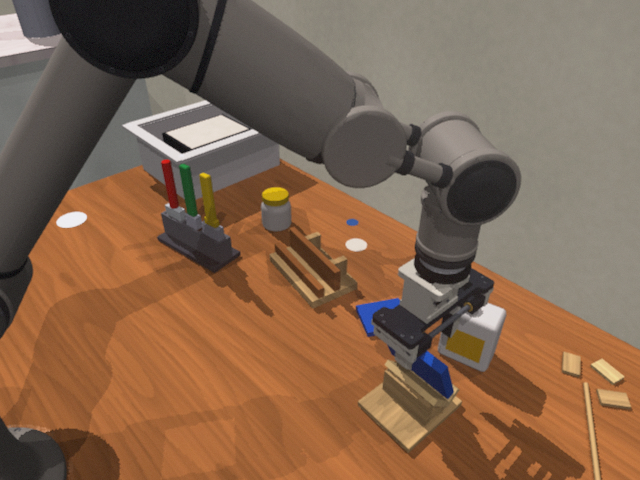

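View pics/wrist6.png

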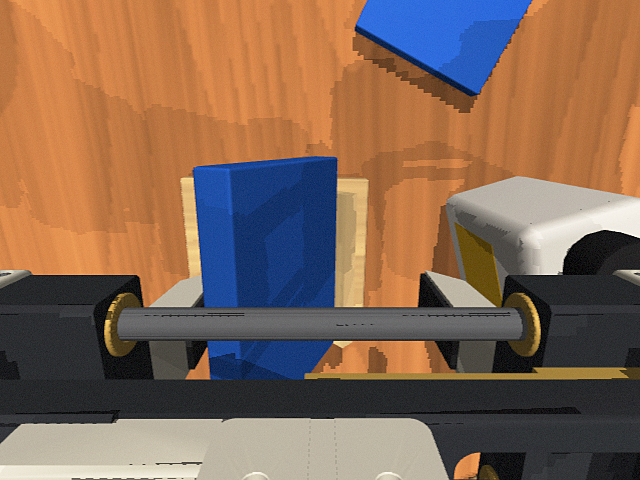

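Call:
move_arm:
  increments:
    - [-0.005,0,0,0]
    - [-0.012,0,0,0]
    - [-0.018,0,0,0]
    - [-0.02,0,0,0]
    - [-0.02,0,0,0]
  gripper: 0.5

```text
time: 5.88
tool_pos: [0.5794, -0.2977, 0.0873]
tool_rot: [1.335, 1.57, -0.279]
contact_force: [0.0, -0.8, -0.1]
opening: 0.0478
```

```bash
python3 -c "
from h import *
snap(7,['wrist','side'])"
```

```text
5.88 [ 0.5794 -0.2977  0.0873] [ 1.3348  1.5705 -0.279 ] [ 0.02 -0.77 -0.1 ] 0.0478
```

View pics/side7.png

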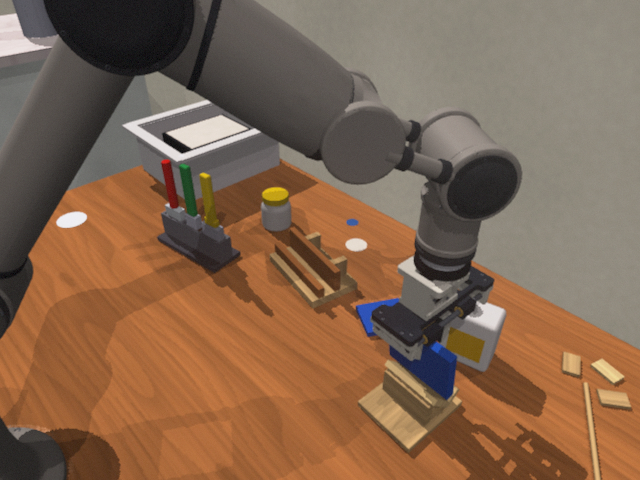

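View pics/wrist7.png

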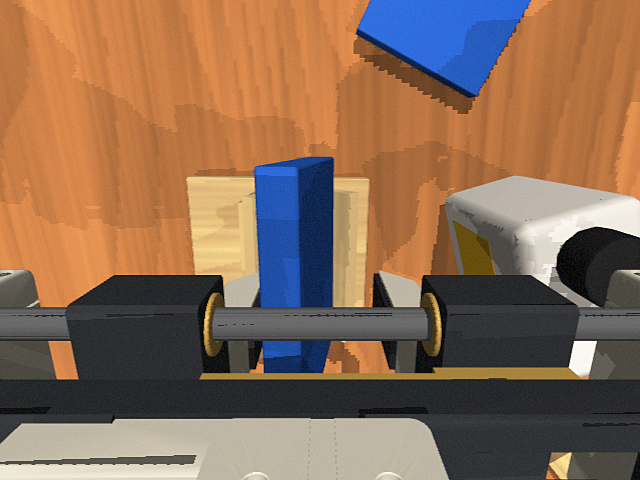

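Call:
move_arm:
  increments:
    - [0,0,0,0]
    - [0,0,0,0]
    - [0,0,0,0]
    - [0,0,0,0]
    - [0,0,0,0]
  gripper: 1
  squeeze: 15

```text
time: 6.6
tool_pos: [0.5786, -0.2976, 0.0871]
tool_rot: [-1.761, 1.569, 2.908]
contact_force: [-4.1, 0.4, 1.9]
opening: 0.016
```

```bash
python3 -c "
from h import *
snap(8,['wrist','side'])"
```

```text
6.6 [ 0.5786 -0.2976  0.0871] [-1.7613  1.5691  2.908 ] [-4.13  0.35  1.89] 0.016
```

View pics/wrist8.png

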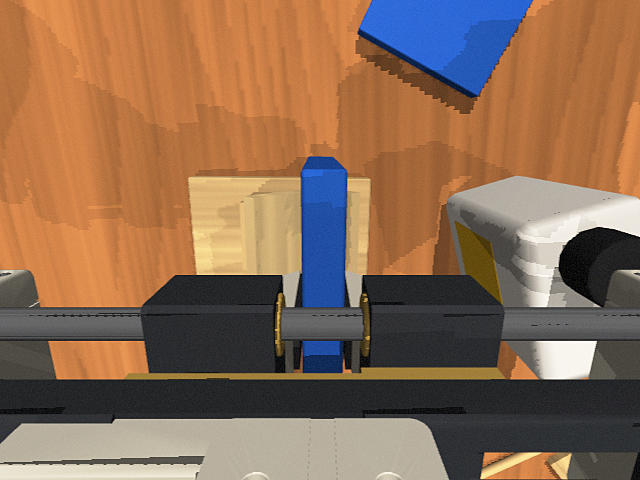

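View pics/side8.png

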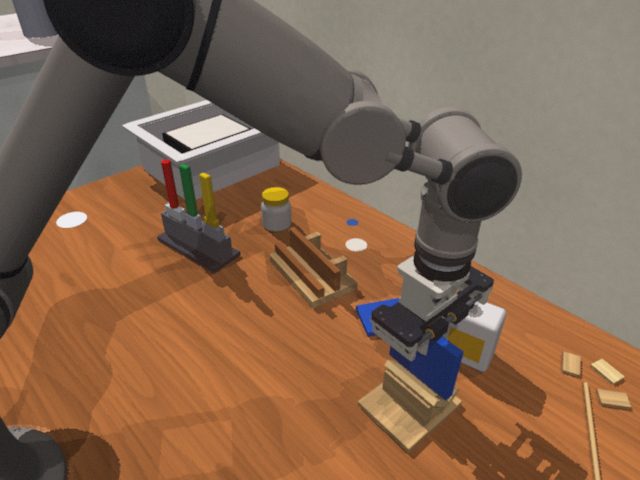

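Call:
move_arm:
  increments:
    - [-0.06,0,0,0]
    - [-0.15,0,0,0]
    - [-0.25,0,0,0]
    - [-0.25,0,0,0]
  squeeze: 20

```text
time: 7.2
tool_pos: [0.5816, -0.2986, 0.1909]
tool_rot: [1.11, 1.562, -0.504]
contact_force: [0.8, -0.7, -2.5]
opening: 0.0161
```

```bash
python3 -c "
from h import *
snap(9,['wrist','side'])
im=cv2.imread('pics/wrist0.png')[50:280,360:560]; cv2.imwrite('pics/cw0.png',cv2.resize(im,None,fx=3,fy=3,interpolation=cv2.INTER_CUBIC)[:600])"
```

```text
7.2 [ 0.5816 -0.2986  0.1909] [ 1.1099  1.5621 -0.5036] [ 0.84 -0.74 -2.51] 0.0161
```

View pics/wrist9.png

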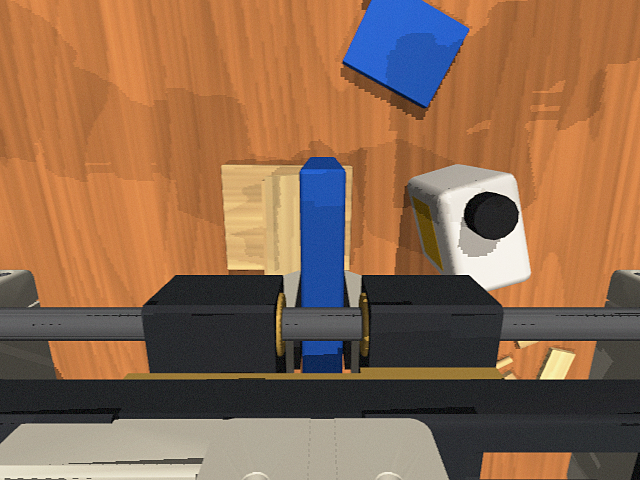

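View pics/side9.png

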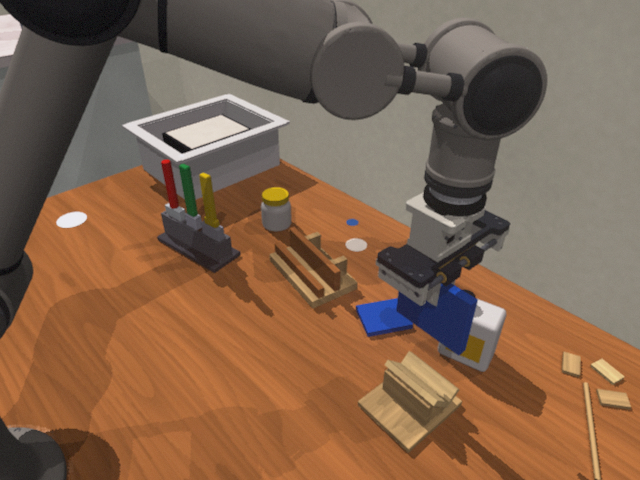

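View pics/cw0.png

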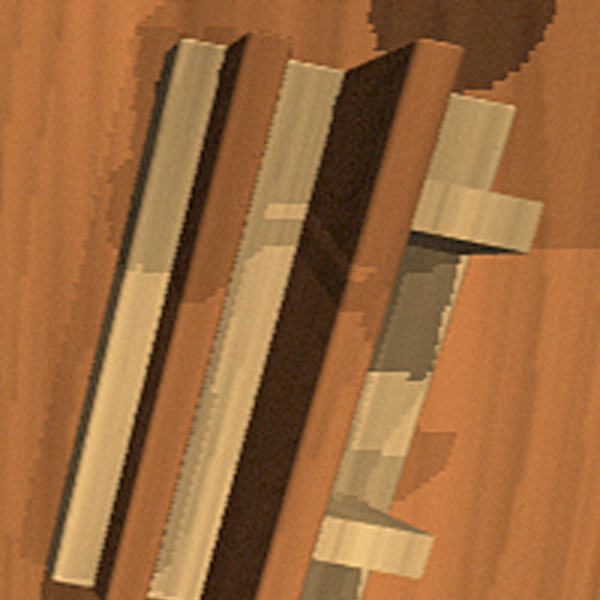

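```bash
python3 - <<'E'
import h
from h import *
np.set_printoptions(precision=4,suppress=True)
tool=([.5246,0,.2055],[-1.72003917,  1.56925102,  2.99234445])
p0=h.proj
h.proj=lambda n,X,t=None:p0(n,X,tool)
k=1e-3
off=(360,50)
W=("wrist",np.array([[-40,90,20],[-40,-90,20],[70,90,20]])*k,un(off,3,[(180,40),(53,580),(516,106)]))
W2=("wrist",np.array([[-26,90,44],[-12,90,44],[12,90,70],[26,90,70]])*k,un(off,3,[(246,33),(292,40),(422,40),(464,47)]))
S=[("scene",np.array([[70,-90,20],[70,90,20],[-40,90,20],[-40,-90,20]])*k,un((270,250),6,[(68,232),(408,562),(620,357),(275,55)])),
("side",np.array([[-40,-90,20],[70,-90,20],[-40,90,20],[-40,-90,0]])*k,un((260,220),6,[(312,492),(582,380),(62,213),(312,525)]))]
S2=[("scene",np.array([[26,-90,70],[12,-90,70],[26,90,70],[12,90,70]])*k,un((270,250),6,[(152,90),(168,70),(500,415),(530,395)])),
("side",np.array([[12,-90,70],[12,90,70],[26,-90,70],[-12,-90,44],[-26,-90,44],[-26,90,44]])*k,un((260,220),6,[(450,318),(182,55),(482,305),(382,408),(342,420),(92,140)]))]
for ob in ([W],[W,W2],S,S+S2,[W,W2]+S+S2): print(*fit(ob,[.64,0.04,-.18],planar))
E
```

```text
[ 0.6377  0.0441 -0.181 ] [[-0.3783 -0.7779]
 [-0.332   1.9164]
 [ 0.8321 -0.0148]]
[ 0.6377  0.0437 -0.1787] [[-0.6951 -0.2793]
 [-0.2199  2.3668]
 [ 0.5701  0.1881]
 [ 0.2048 -0.5617]
 [ 0.4849  0.2167]
 [-2.0989 -0.6823]
 [ 0.6574  0.3437]]
[ 0.6388  0.0451 -0.1852] [[-1.5337 -0.8756]
 [-0.1856 -0.2171]
 [ 0.4333  0.2634]
 [-0.1254 -0.6342]
 [-0.0506 -0.8757]
 [ 0.4213 -2.0858]
 [-1.779  -2.323 ]
 [-0.0225  1.0237]]
[ 0.6389  0.0444 -0.1946] [[-1.7364 -1.4437]
 [-1.0323 -0.3323]
 [-0.0256  0.4745]
 [-0.0352 -0.8817]
 [-0.2253 -0.6571]
 [ 0.574  -1.6036]
 [-1.268  -2.4021]
 [-0.1951  1.2434]
 [-1.7429 -1.2416]
 [ 0.403  -1.6899]
 [ 0.1895  0.389 ]
 [ 0.0217 -0.6644]
 [-0.4322 -0.3075]
 [-1.2874 -1.8229]
 [ 0.2114 -0.5827]
 [ 0.3243 -0.9102]
 [ 0.9027 -0.3596]
 [-1.14   -0.9859]]
[ 0.6377  0.0439 -0.1832] [[-0.2409 -0.6074]
 [-0.567   1.9842]
 [ 0.8713  0.4178]
 [ 0.6784 -0.8369]
 [ 0.9406  0.0195]
 [-1.6399 -0.7531]
 [ 1.0915  0.3562]
 [-1.6843 -1.4387]
 [-0.269  -0.9835]
 [ 0.2433 -0.5076]
 [-0.3634 -1.2132]
 [ 0.0581 -0.2905]
 [ 0.5189 -1.615 ]
 [-1.8827 -1.8052]
 [ 0.0849  1.6118]
 [-1.8465 -1.3812]
 [ 0.249  -1.8735]
 [ 0.7771 -0.426 ]
 [ 0.5431 -1.5226]
 [-0.2988 -0.1313]
 [-2.0095 -1.3963]
 [ 0.3    -0.4535]
 [ 0.5291 -0.6485]
 [ 1.1493 -0.0472]
 [-1.7861 -0.439 ]]
```

Call:
move_arm:
  increments:
    - [0,0.02,-0.1,0]
    - [0,0.05,-0.25,0]
    - [0,0.08,-0.4,0]
    - [0,0.1,-0.5,0]
    - [0,0.11,-0.6,0]

```text
time: 7.92
tool_pos: [0.6331, -0.0577, 0.1846]
tool_rot: [-1.835, 1.567, 2.836]
contact_force: [0.4, 0.1, -1.8]
opening: 0.0158
```

Call:
move_arm:
  increments:
    - [0,0,-0.1,0.05]
    - [0,0,-0.2,0.1]
    - [0,0,-0.257,0.134]
    - [0,0,-0.257,0.134]
    - [0,0,-0.257,0.134]

```text
time: 8.55
tool_pos: [0.6376, 0.0424, 0.1858]
tool_rot: [-1.257, 1.569, -3.01]
contact_force: [-0.2, 0.0, -1.4]
opening: 0.0164
```

```bash
python3 -c "
from h import *
snap(10,['wrist','side','scene'])
im=cv2.imread('pics/scene10.png')[200:360,250:400]; cv2.imwrite('pics/c10s.png',cv2.resize(im,None,fx=4,fy=3.7,interpolation=cv2.INTER_CUBIC))"
```

```text
8.55 [0.6376 0.0424 0.1858] [-1.2567  1.5687 -3.0105] [-0.23  0.   -1.41] 0.0164
```

View pics/wrist10.png

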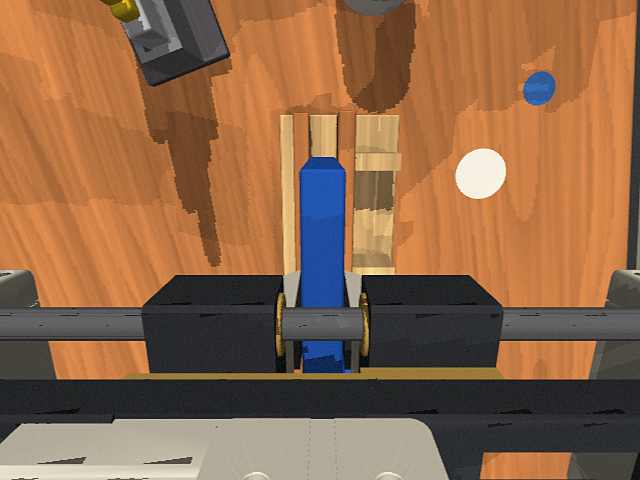

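View pics/side10.png

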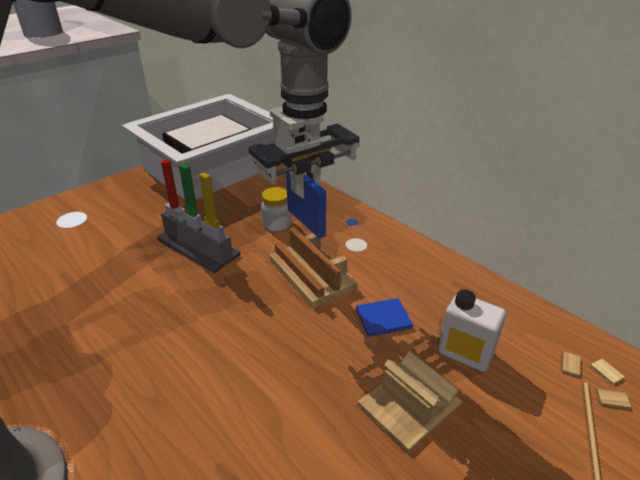

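View pics/c10s.png

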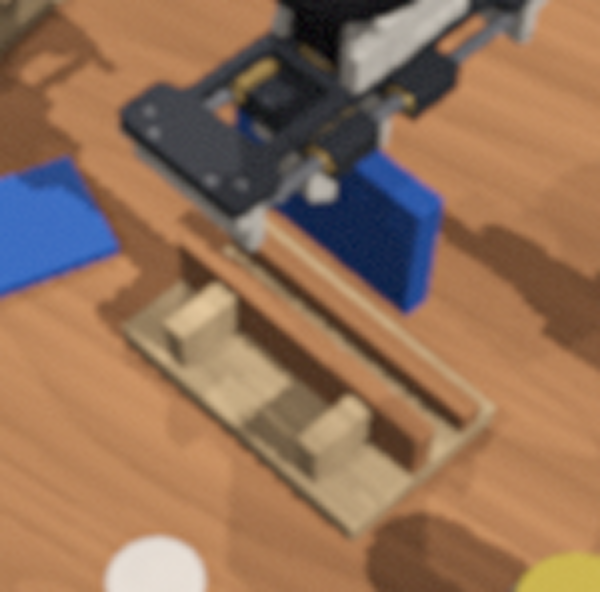

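Call:
move_arm:
  increments:
    - [0.1,0,0,0]
    - [0.2,0,0,0]
    - [0.25,0,0,0]
    - [0.25,0,0,0]

```text
time: 9.2
tool_pos: [0.6369, 0.0422, 0.0854]
tool_rot: [-1.424, 1.567, 3.104]
contact_force: [-0.7, -0.5, -1.4]
opening: 0.0161
```

```bash
python3 -c "
from h import *
snap(11,['side'])
im=cv2.imread('pics/side11.png')[150:310,230:390]; cv2.imwrite('pics/c11.png',cv2.resize(im,None,fx=3.7,fy=3.7,interpolation=cv2.INTER_CUBIC))"
```

```text
9.2 [0.6369 0.0422 0.0854] [-1.4241  1.5669  3.104 ] [-0.67 -0.48 -1.38] 0.0161
```

View pics/c11.png

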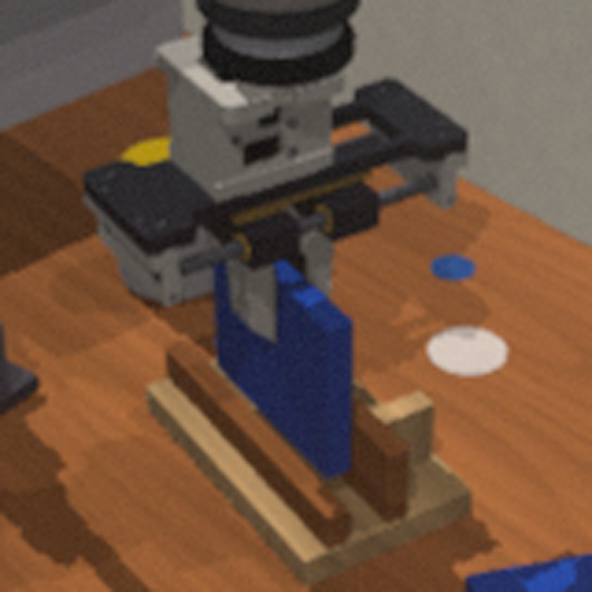

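Call:
move_arm:
  increments:
    - [0.02,0,0,0]
    - [0.035,0,0,0]
    - [0.04,0,0,0]
    - [0.045,0,0,0]

```text
time: 9.75
tool_pos: [0.6382, 0.043, 0.0694]
tool_rot: [1.679, 1.57, -0.075]
contact_force: [-0.2, 1.1, -2.6]
opening: 0.0158
```

Call:
move_arm:
  increments:
    - [0.004,0,0,0]
    - [0.005,0,0,0]

```text
time: 10.0
tool_pos: [0.6381, 0.043, 0.0672]
tool_rot: [1.668, 1.571, -0.086]
contact_force: [0.9, -0.3, -1.7]
opening: 0.0158
```

Call:
move_arm:
  increments:
    - [0.005,0,0,0]
    - [0.005,0,0,0]

```text
time: 10.25
tool_pos: [0.6379, 0.043, 0.0651]
tool_rot: [-1.435, 1.571, 3.094]
contact_force: [-0.7, -0.2, -2.4]
opening: 0.0159
```

Call:
move_arm:
  increments:
    - [0.005,0,0,0]
    - [0.005,0,0,0]

```text
time: 10.5
tool_pos: [0.6383, 0.0427, 0.0637]
tool_rot: [1.359, 1.57, -0.395]
contact_force: [-1.3, -1.1, 0.9]
opening: 0.0157
```

Call:
move_arm:
  increments:
    - [0.002,0,0,0]
    - [0.002,0,0,0]

```text
time: 10.75
tool_pos: [0.6383, 0.0425, 0.0636]
tool_rot: [1.334, 1.57, -0.42]
contact_force: [-2.0, -2.5, 6.0]
opening: 0.0162
```

```bash
python3 -c "
from h import *
snap(12,['side'])
im=cv2.imread('pics/side12.png')[150:310,230:390]; cv2.imwrite('pics/c12.png',cv2.resize(im,None,fx=3.7,fy=3.7,interpolation=cv2.INTER_CUBIC))"
```

```text
10.75 [0.6383 0.0425 0.0636] [ 1.3339  1.5695 -0.4202] [-2.04 -2.54  6.  ] 0.0162
```

View pics/c12.png

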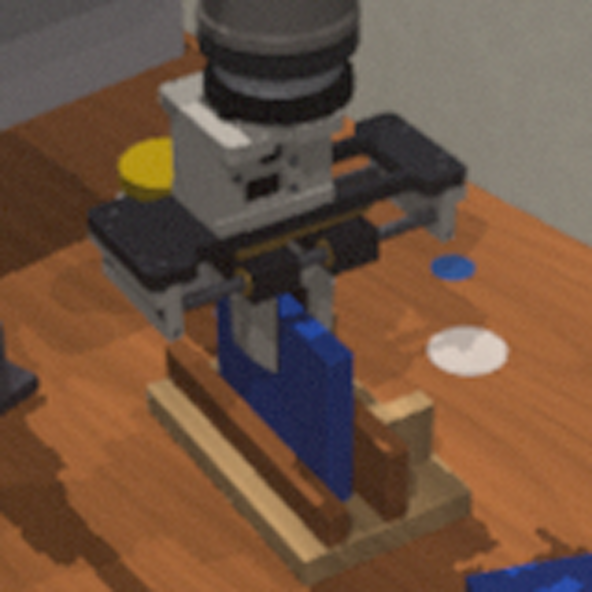

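Call:
move_arm:
  increments:
    - [0,0,0,0]
    - [0,0,0,0]
    - [0,0,0,0]
    - [0,0,0,0]
  gripper: 0.5
  squeeze: 5

```text
time: 11.3
tool_pos: [0.638, 0.043, 0.0623]
tool_rot: [-1.762, 1.571, 2.767]
contact_force: [0.1, 0.4, -0.8]
opening: 0.045
```

```bash
python3 -c "
from h import *
snap(13,['side','wrist'])
im=cv2.imread('pics/side13.png')[150:310,230:390]; cv2.imwrite('pics/c13.png',cv2.resize(im,None,fx=3.7,fy=3.7,interpolation=cv2.INTER_CUBIC))"
```

```text
11.3 [0.638  0.043  0.0623] [-1.7624  1.5706  2.7668] [ 0.09  0.37 -0.76] 0.045
```

View pics/c13.png

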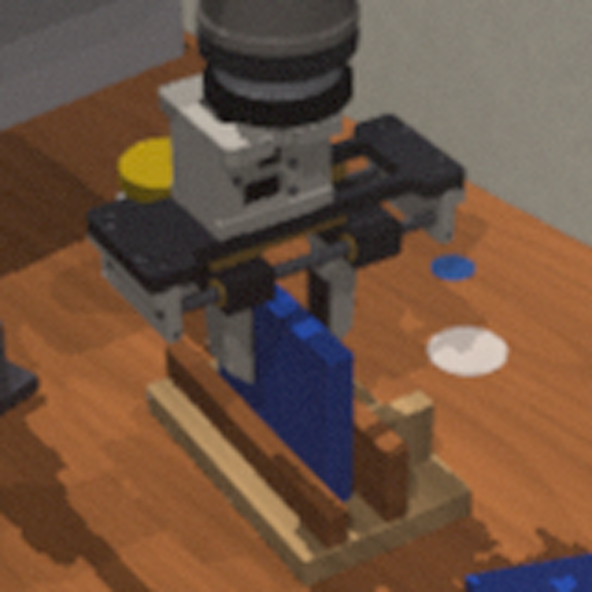

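View pics/wrist13.png

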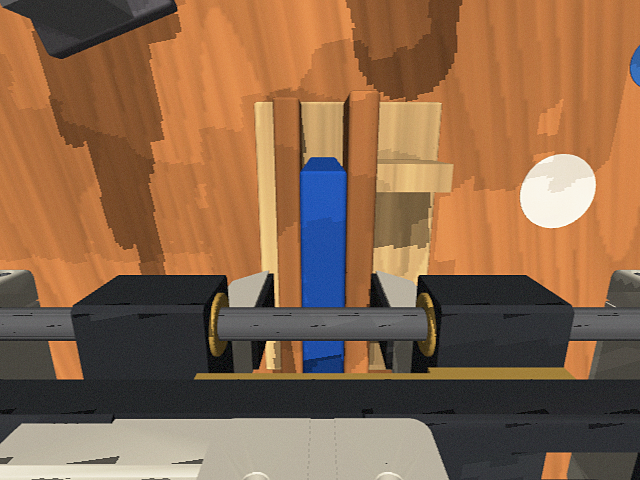

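Call:
move_arm:
  increments:
    - [-0.05,0,0,0]
    - [-0.18,0,0,0]
    - [-0.3,0,0,0]
    - [-0.425,0,0,0]
    - [-0.425,0,0,0]

```text
time: 12.02
tool_pos: [0.6402, 0.0429, 0.2376]
tool_rot: [1.707, 1.561, -0.047]
contact_force: [-0.0, -0.2, -0.2]
opening: 0.0459
```

Call:
move_arm:
  increments:
    - [0,-0.1,-0.07,-0.1]
    - [0,-0.2,-0.14,-0.2]
    - [0,-0.302,-0.216,-0.326]
    - [0,-0.302,-0.216,-0.326]
    - [0,-0.302,-0.216,-0.326]
  gripper: 0

```text
time: 12.65
tool_pos: [0.5351, 0.1497, 0.2319]
tool_rot: [-0.752, 1.57, -2.166]
contact_force: [-0.1, 0.2, -0.2]
opening: 0.0905
```

```bash
python3 -c "
from h import *
snap(14,['side','wrist','scene'])"
```

```text
12.65 [0.5351 0.1497 0.2319] [-0.7524  1.5702 -2.1656] [-0.09  0.2  -0.21] 0.0905
```

View pics/side14.png

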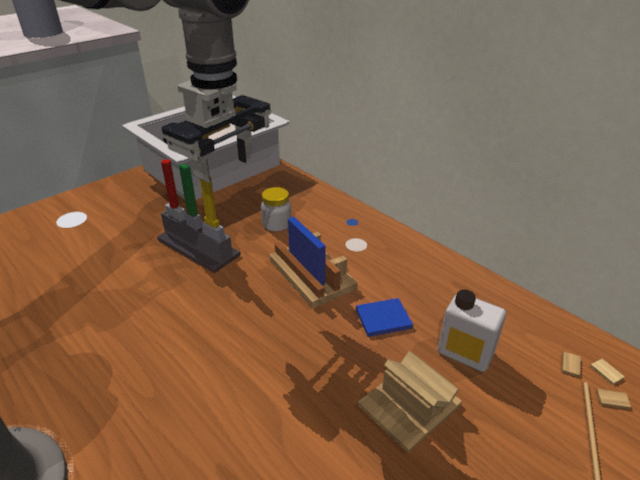

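View pics/wrist14.png

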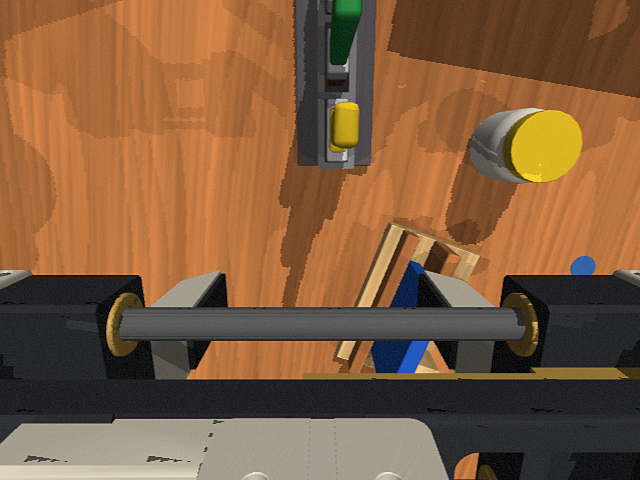

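View pics/scene14.png

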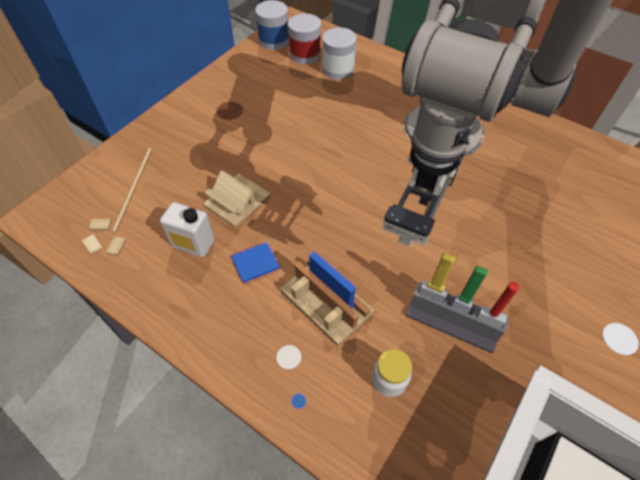

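```bash
python3 -c "
from h import *
im=cv2.imread('pics/wrist14.png')[0:180,280:400]; cv2.imwrite('pics/cw14.png',cv2.resize(im,None,fx=3.3,fy=3.3,interpolation=cv2.INTER_CUBIC))"
```

```text
(no output)
```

View pics/cw14.png

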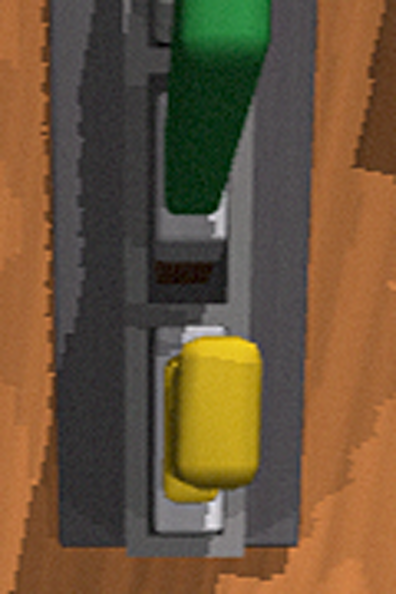

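```bash
python3 - <<'E'
from h import *
np.set_printoptions(precision=4,suppress=True)
o=robot.observe(); R=Ro.from_euler('xyz',o['tool_rot']).as_matrix(); print(R)
M=P['wrist']['tool_from_camera'];p=P['wrist']
for u in [(347,125)]:
    d=R@M[:3,:3]@[(u[0]-p['cx'])/p['fx'],(u[1]-p['cy'])/p['fy'],1]; c=o['tool_pos']+R@M[:3,3]
    X=c+d*(.212-c[2])/d[2]; print(X, R.T@(X-o['tool_pos']))
E
```

```text
[[-0.0004  0.9878  0.1556]
 [-0.0003  0.1556 -0.9878]
 [-1.     -0.0005  0.0002]]
[0.5363 0.228  0.212 ] [ 0.0199  0.0129 -0.078 ]
```

Call:
move_arm:
  increments:
    - [0,0.016,-0.1,0]
    - [0,0.032,-0.1925,0]
    - [0,0.032,-0.1925,0]
    - [0.09,0.032,-0.1925,0]
    - [0.1875,0.032,-0.1925,0]

```text
time: 13.42
tool_pos: [0.5364, 0.2266, 0.1568]
tool_rot: [1.284, 1.569, -0.13]
contact_force: [0.4, -0.3, -1.0]
opening: 0.0918
```

```bash
python3 -c "
from h import *
snap(15,['side','wrist'])
im=cv2.imread('pics/side15.png')[90:270,140:320]; cv2.imwrite('pics/c15.png',cv2.resize(im,None,fx=3.3,fy=3.3,interpolation=cv2.INTER_CUBIC))"
```

```text
13.43 [0.5364 0.2266 0.1568] [ 1.2841  1.5693 -0.1301] [ 0.35 -0.29 -1.04] 0.0918
```

View pics/c15.png

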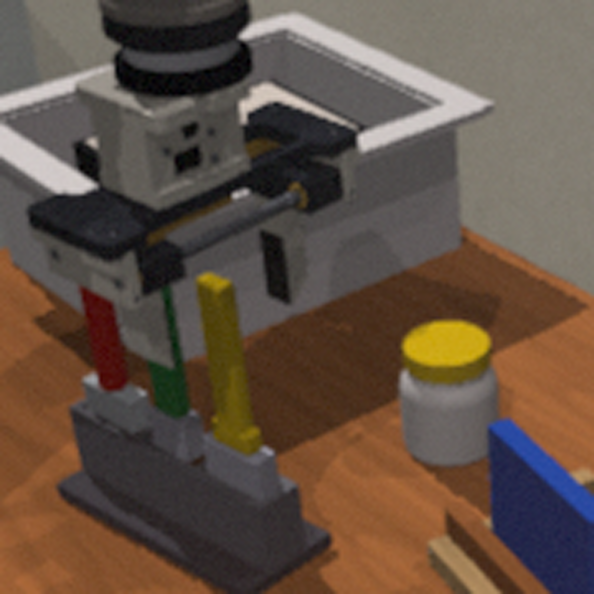

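View pics/wrist15.png

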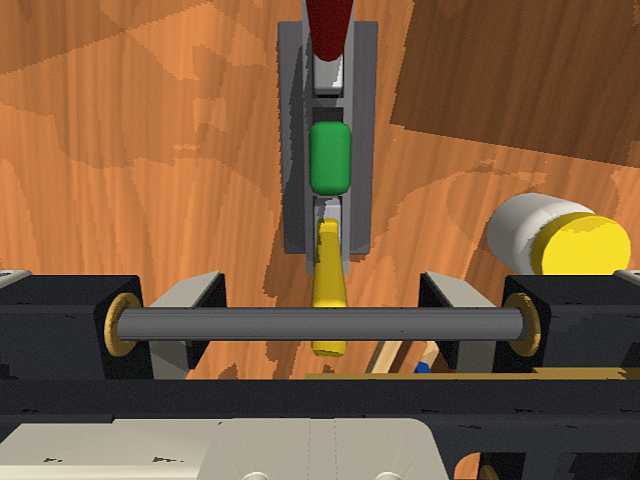

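Call:
move_arm:
  increments:
    - [0,0.003,0,0]
    - [0,0.003,0,0]
    - [0,0.003,0,0]
    - [0,0.003,0,0]
    - [0,0.003,0,0]
  gripper: 1
  squeeze: 15

```text
time: 14.15
tool_pos: [0.5368, 0.2282, 0.1577]
tool_rot: [1.606, 1.57, 0.193]
contact_force: [-0.9, -0.1, -1.0]
opening: 0.0461
```

Call:
move_arm:
  increments:
    - [0,0,0,0]
    - [0,0,0,0]
    - [-0.01,0,0,0]
    - [-0.02,0,0,0]
    - [-0.03,0,0,0]

```text
time: 14.78
tool_pos: [0.5367, 0.2282, 0.1697]
tool_rot: [1.573, 1.571, 0.16]
contact_force: [0.6, 0.4, -0.8]
opening: 0.014
```

```bash
python3 -c "
from h import *
snap(16,['side','wrist'])
im=cv2.imread('pics/side16.png')[90:270,140:320]; cv2.imwrite('pics/c16.png',cv2.resize(im,None,fx=3.3,fy=3.3,interpolation=cv2.INTER_CUBIC))"
```

```text
14.78 [0.5367 0.2282 0.1697] [1.5727 1.5707 0.1601] [ 0.64  0.43 -0.82] 0.014
```

View pics/c16.png

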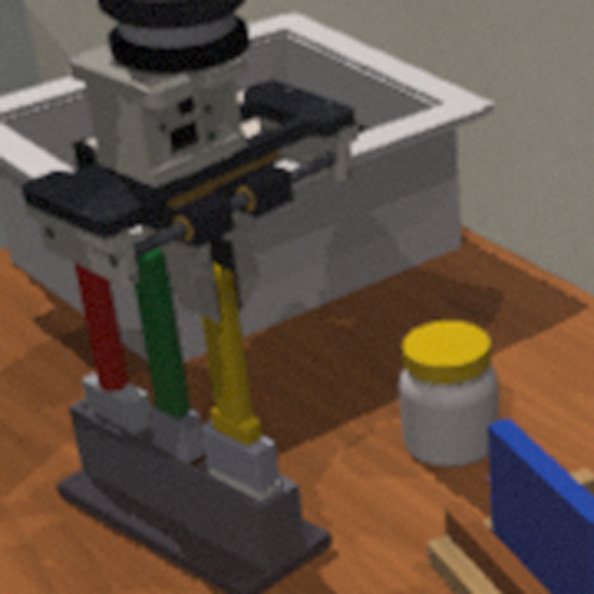

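View pics/wrist16.png

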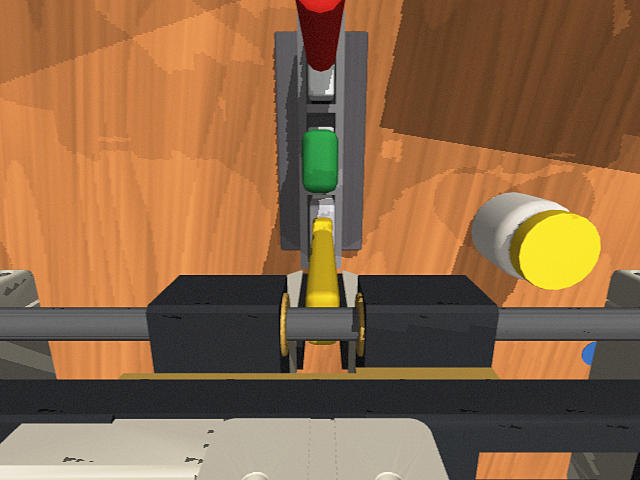

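Call:
move_arm:
  increments:
    - [-0.07,0,0,0]
    - [-0.15,0,0,0]
    - [-0.25,0,0,0]
    - [-0.265,0,0,0]

```text
time: 15.38
tool_pos: [0.5378, 0.2285, 0.2783]
tool_rot: [1.677, 1.565, 0.264]
contact_force: [0.4, -0.1, -0.9]
opening: 0.0139
```

```bash
python3 -c "
from h import *
snap(17,['side','wrist'])"
```

```text
15.38 [0.5378 0.2285 0.2783] [1.6767 1.565  0.2641] [ 0.37 -0.14 -0.92] 0.0139
```

View pics/side17.png

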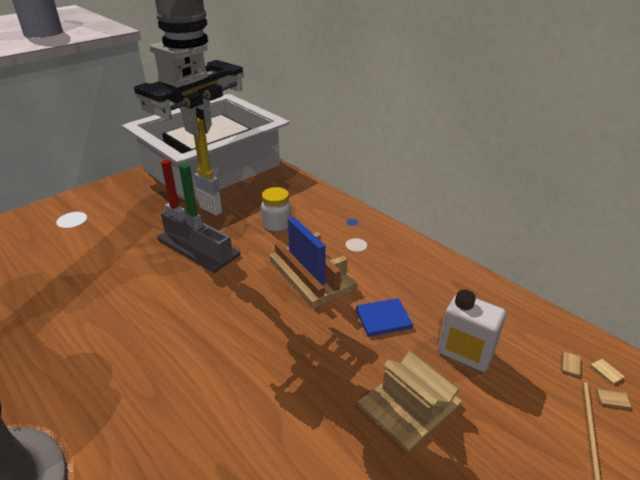

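```bash
python3 -c "
from h import *
im=cv2.imread('pics/scene14.png')[160:240,190:280]; cv2.imwrite('pics/c17a.png',cv2.resize(im,None,fx=7,fy=7,interpolation=cv2.INTER_CUBIC))
im=cv2.imread('pics/side17.png')[340:450,350:470]; cv2.imwrite('pics/c17b.png',cv2.resize(im,None,fx=5,fy=5,interpolation=cv2.INTER_CUBIC))"
```

```text
(no output)
```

View pics/c17a.png

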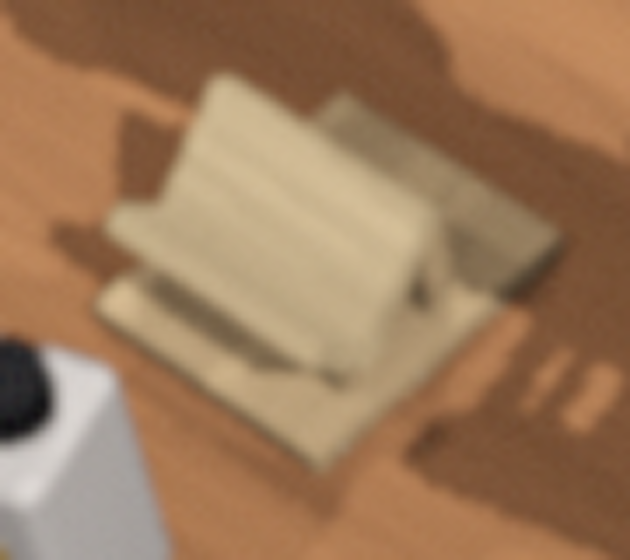

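View pics/c17b.png

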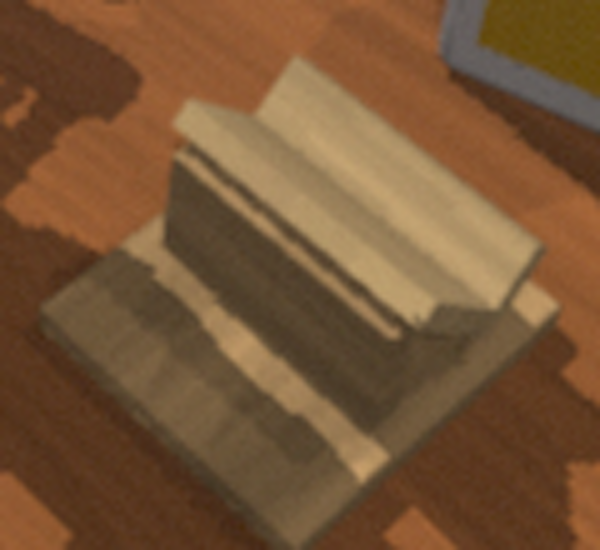

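```bash
python3 - <<'E'
from h import *
np.set_printoptions(precision=4,suppress=True)
def tri(a,b): return fit([("scene",[[0,0,0]],a),("side",[[0,0,0]],b)],[.5,-.2,.1],lambda q,m:m+q)
print("ridge +y",tri(un((190,160),7,[(437,213)]),un((350,340),5,[(188,102)])))
print("ridge -y",tri(un((190,160),7,[(225,75)]),un((350,340),5,[(428,322)])))
print("lip +y",tri(un((190,160),7,[(345,378)]),un((350,340),5,[(297,60)])))
print("wood small panel", tri([(256,261)],[(384,317)]))
E
```

```text
ridge +y (array([ 0.5424, -0.2568,  0.0699]), array([[-1.8132,  0.0251],
       [-0.7188,  0.0084]]))
ridge -y (array([ 0.5336, -0.3579,  0.0672]), array([[-0.5184, -0.0187],
       [-0.284 ,  0.0227]]))
lip +y (array([ 0.6028, -0.2563,  0.0418]), array([[-3.4395, -0.0052],
       [-0.9342,  0.0328]]))
wood small panel (array([ 0.6638, -0.1517,  0.005 ]), array([[-1.4467,  0.0274],
       [-0.9381,  0.0067]]))
```

Call:
move_arm:
  increments:
    - [0,-0.012,0.08,0]
    - [0,-0.03,0.21,0]
    - [0,-0.05,0.35,0]
    - [0,-0.065,0.48,0]
    - [0,-0.0783,0.5546,0]
  squeeze: 20

```text
time: 16.1
tool_pos: [0.5398, 0.0018, 0.2732]
tool_rot: [-1.747, 1.567, 3.121]
contact_force: [0.5, 0.9, 0.2]
opening: 0.0136
```

Call:
move_arm:
  increments:
    - [0,-0.018,0.13,0.04]
    - [0,-0.04,0.27,0.1]
    - [0,-0.055,0.4,0.16]
    - [0,-0.07,0.5,0.198]
    - [0,-0.0783,0.5546,0.198]

```text
time: 16.73
tool_pos: [0.5438, -0.2214, 0.2732]
tool_rot: [-2.027, 1.567, 2.635]
contact_force: [0.2, -0.3, -0.2]
opening: 0.014
```

```bash
python3 -c "
from h import *
snap(18,['side','wrist','scene'])"
```

```text
16.73 [ 0.5438 -0.2214  0.2732] [-2.0266  1.5672  2.635 ] [ 0.16 -0.3  -0.24] 0.014
```

View pics/side18.png

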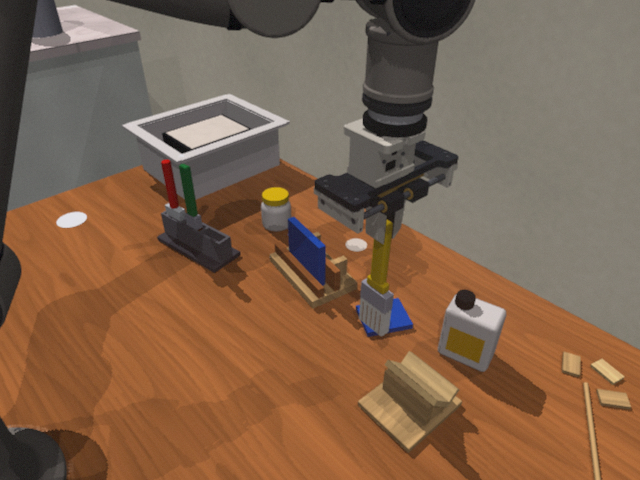

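View pics/wrist18.png

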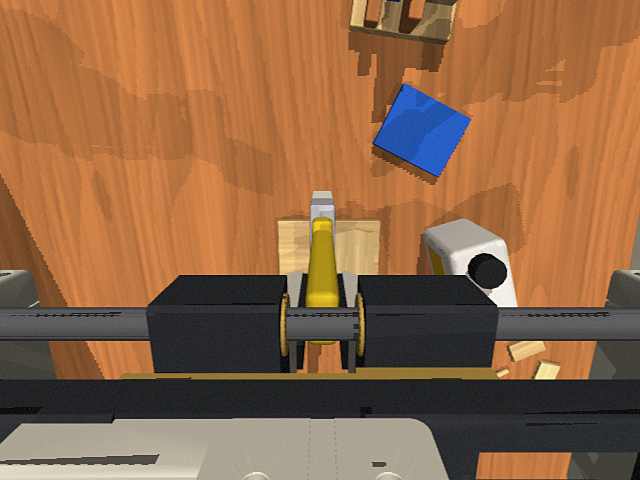

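View pics/scene18.png

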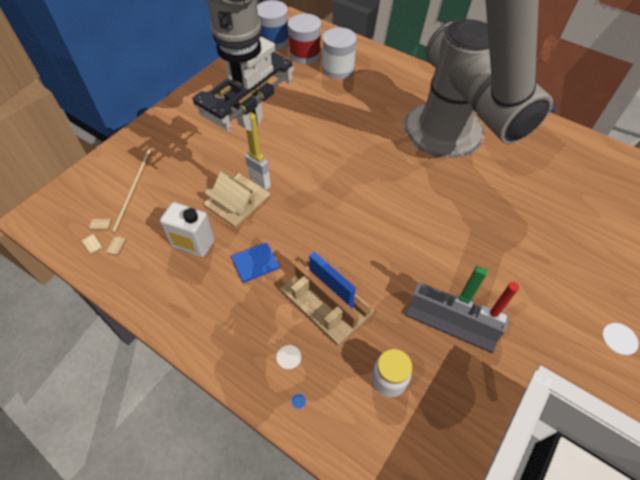

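Call:
move_arm:
  increments:
    - [0.1,0,-0.02,0]
    - [0.2,0,-0.02,0]
    - [0.25,0,-0.02,0]
    - [0.25,0,-0.02,0]
  squeeze: 6

```text
time: 17.38
tool_pos: [0.5444, -0.2096, 0.1739]
tool_rot: [-2.146, 1.567, 2.52]
contact_force: [-0.2, 0.1, -0.5]
opening: 0.0142
```

```bash
python3 -c "
from h import *
snap(19,['side'])
print(proj('side',[[.544,-.228,.03],[.544,-.228,.02],[.544,-.228,.01]]))
im=cv2.imread('pics/side19.png')[230:440,310:490]; cv2.imwrite('pics/c19.png',cv2.resize(im,None,fx=3,fy=2.8,interpolation=cv2.INTER_CUBIC))"
```

```text
17.38 [ 0.5444 -0.2096  0.1739] [-2.1456  1.5667  2.5198] [-0.16  0.08 -0.47] 0.0142
[[371.949913   365.35695666]
 [371.54504912 369.24086798]
 [371.145793   373.07098328]]
```

View pics/c19.png

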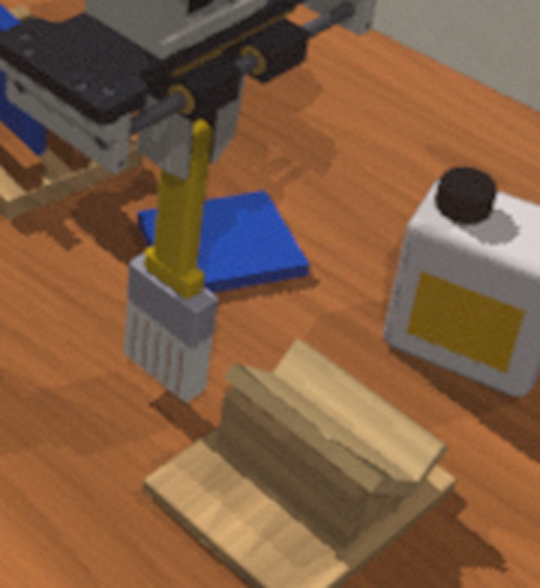

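Call:
move_arm:
  increments:
    - [0.0,0,0.04,0]
    - [0.005,0,0.08,0]
    - [0.02,0,0.12,0]
    - [0.035,0,0.15,0]
    - [0.035,0,0.15,0]

```text
time: 18.05
tool_pos: [0.5414, -0.2729, 0.1603]
tool_rot: [-1.967, 1.569, 2.695]
contact_force: [0.0, 1.0, -0.8]
opening: 0.014
```

```bash
python3 -c "
from h import *
snap(20,['side'])
im=cv2.imread('pics/side20.png')[230:440,310:490]; cv2.imwrite('pics/c20.png',cv2.resize(im,None,fx=3,fy=2.8,interpolation=cv2.INTER_CUBIC))"
```

```text
18.05 [ 0.5414 -0.2729  0.1603] [-1.9668  1.569   2.6947] [ 0.01  0.96 -0.82] 0.014
```

View pics/c20.png

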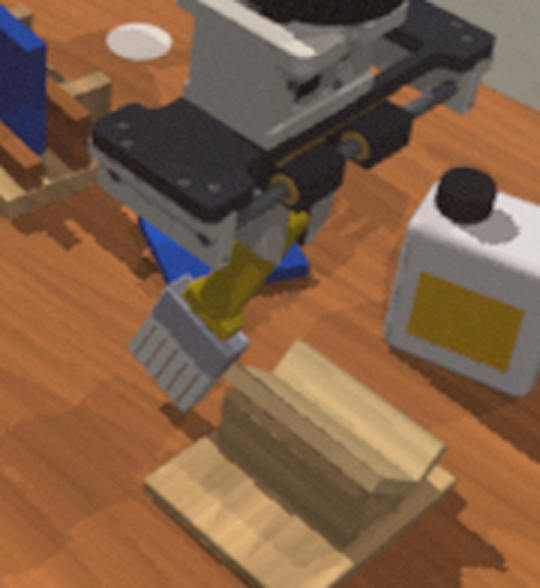

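Call:
move_arm:
  increments:
    - [0.01,0,0.03,0]
    - [0.02,0,0.06,0]
    - [0.03,0,0.085,0]
    - [0.04,0,0.11,0]
    - [0.04,0,0.11,0]

```text
time: 18.73
tool_pos: [0.5396, -0.3166, 0.1447]
tool_rot: [-1.76, 1.57, 2.902]
contact_force: [0.1, -0.3, -1.1]
opening: 0.0138
```

```bash
python3 -c "
from h import *
snap(21,['side','scene'])
im=cv2.imread('pics/side21.png')[230:440,310:490]; cv2.imwrite('pics/c21.png',cv2.resize(im,None,fx=3,fy=2.8,interpolation=cv2.INTER_CUBIC))"
```

```text
18.73 [ 0.5396 -0.3166  0.1447] [-1.7604  1.57    2.9018] [ 0.12 -0.34 -1.1 ] 0.0138
```

View pics/c21.png

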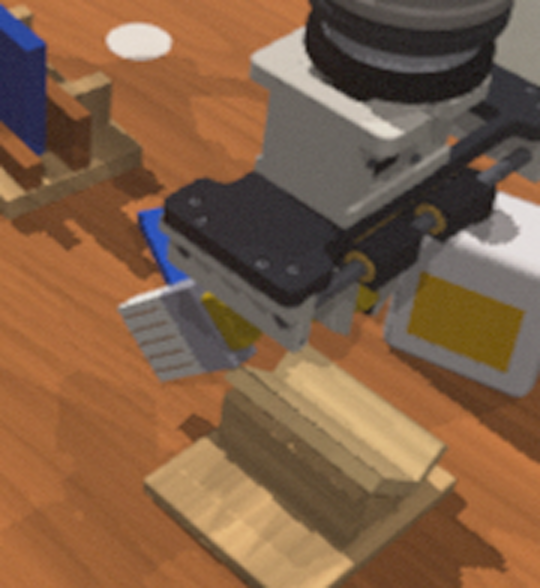

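View pics/scene21.png

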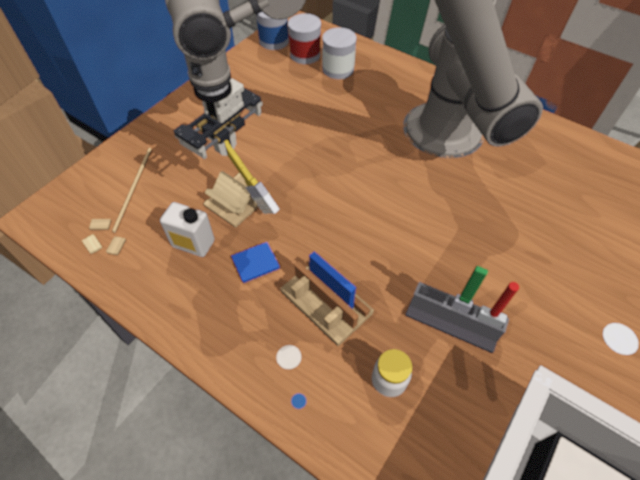

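Call:
move_arm:
  increments:
    - [0,0,0,0]
    - [0,0,0,0]
  squeeze: 45

```text
time: 19.08
tool_pos: [0.5401, -0.3155, 0.1456]
tool_rot: [0.782, 1.571, -0.838]
contact_force: [-0.1, 0.4, -1.0]
opening: 0.0133
```

Call:
move_arm:
  increments:
    - [-0.05,0,0,0]
    - [-0.15,0,0,0]
    - [-0.25,0,0,0]
    - [-0.25,0,0,0]

```text
time: 19.58
tool_pos: [0.5414, -0.3165, 0.2495]
tool_rot: [0.97, 1.563, -0.65]
contact_force: [0.5, -0.8, -1.1]
opening: 0.0139
```

```bash
python3 -c "
from h import *
snap(22,['side','scene','wrist'])
im=cv2.imread('pics/side22.png')[170:350,310:490]; cv2.imwrite('pics/c22.png',cv2.resize(im,None,fx=3.3,fy=3.3,interpolation=cv2.INTER_CUBIC))
im=cv2.imread('pics/scene22.png')[100:220,180:300]; cv2.imwrite('pics/c22s.png',cv2.resize(im,None,fx=5,fy=5,interpolation=cv2.INTER_CUBIC))"
```

```text
19.57 [ 0.5414 -0.3165  0.2495] [ 0.9698  1.563  -0.6498] [ 0.45 -0.78 -1.11] 0.0139
```

View pics/c22.png

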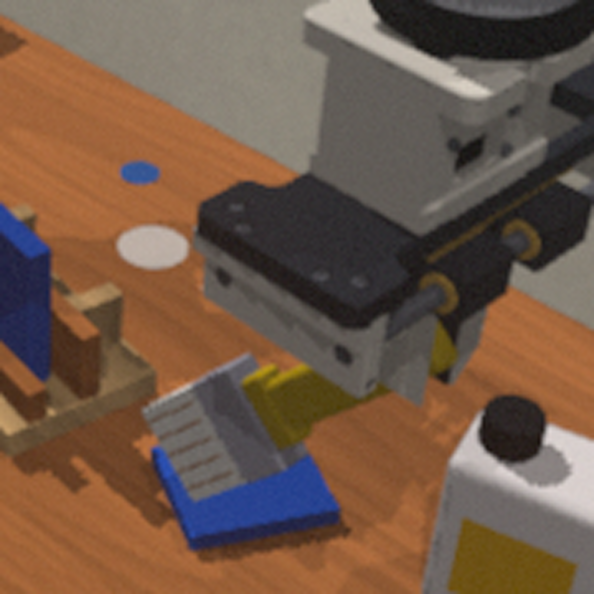

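View pics/c22s.png

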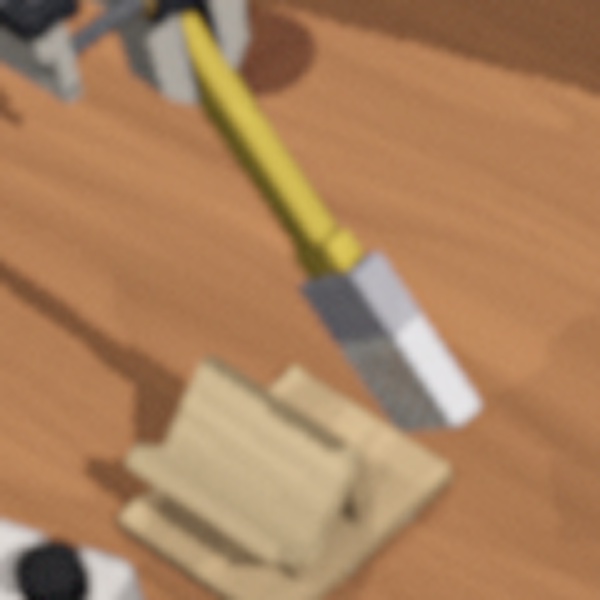

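View pics/wrist22.png

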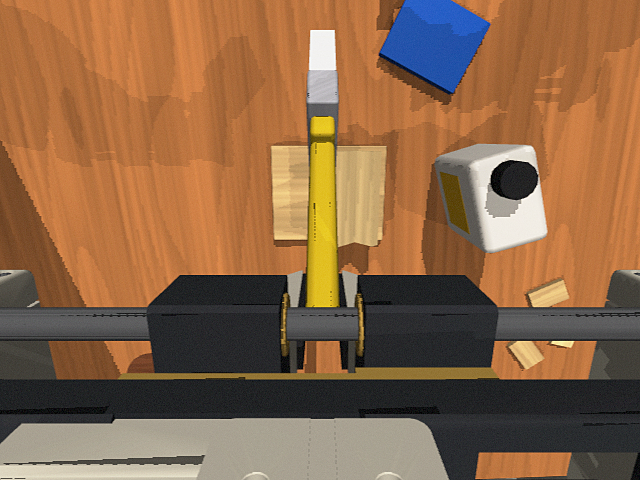

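```bash
cat > brush.py <<'E'
from h import *
import h
np.set_printoptions(precision=4,suppress=True)
def fitbrush(tp,yaw,W,S,D):
    R=Rz(yaw)@np.array([[0,1,0],[0,0,-1],[-1,0,0.]]); tp=np.array(tp)
    rot=Ro.from_matrix(R).as_euler('xyz'); p0=h.proj
    h.proj=lambda n,X,t=None:p0(n,X,(tp,rot))
    def model(q,m):
        th,x,y,z=q; a=np.array([-np.cos(th),0,np.sin(th)]); w=np.array([-np.sin(th),0,-np.cos(th)])
        # axis up (-x tool) tilted; tip toward -z tool ; w: upper side
        L=np.array([x,y,z])+m[:,:1]*a+m[:,1:2]*w*1+m[:,2:]*np.array([0,1,0])
        return L@R.T+tp
    ob=[(n,np.array(m,float)*1e-3,np.array(p,float)) for n,m,p in (("wrist",)+W,("scene",)+S,("side",)+D) if len(m)]
    q,e=fit(ob,[.75,.1,0,-.11],model); h.proj=p0
    return q,e,model(q,np.zeros((1,3)))[0]
E
python3 - <<'E'
from brush import *
W=([[0,25,-8],[0,25,8],[48,25,-8],[48,25,8],[80,26,-9],[80,26,9]],[(310,29),(335,29),(309.5,69),(336,69),(307,103),(339,103)])
S=([[0,25,8],[0,25,-8],[0,-25,8],[48,25,8],[48,25,-8],[48,-25,8]],un((180,100),5,[(445,425),(480,408),(400,425),(382,345),(415,318),(345,340)]))
D=([[0,25,-8],[0,-25,-8],[80,26,-9],[80,-26,-9]],un((310,170),3.3,[(145,408),(192,500),(248,355),(308,452)]))
N=([],[])
tp=(.5403,-.316,.2457)
for a in ((W,N,N),(N,S,D),(W,S,D)): q,e,t=fitbrush(tp,-.05,*a); print(q,np.degrees(q[0]),t); print(e.T)
E
```

```text
[ 0.7263  0.1071  0.0001 -0.1237] 41.61132090716466 [ 0.5466 -0.1924  0.1386]
[[ 0.6929 -0.5049 -0.0916  0.1294 -0.5237  0.3534]
 [-0.3375 -0.3608  1.2226  1.1952 -0.4673 -0.5022]]
[ 0.6469  0.1025  0.0053 -0.1205] 37.06202966335527 [ 0.5516 -0.1959  0.1432]
[[ 0.1027 -2.0314 -3.1092  1.0113 -0.5332 -3.6268 -0.5353  1.8192 -7.69
  -6.765 ]
 [ 0.7071 -0.2574  1.1291 -1.6692 -0.6011  0.4462 -0.3808 -0.882   0.0933
   1.6979]]
[ 0.707   0.1014  0.0004 -0.1218] 40.507807112359664 [ 0.5468 -0.1944  0.1443]
[[ 0.8786  0.1621  0.0422  0.9717 -0.5034  1.4186  1.6102 -0.5351 -0.9304
   1.8526  0.29   -2.0349 -2.8327 -1.3595 -8.3465 -8.4881]
 [ 0.0308  0.007   1.0954  1.0673 -0.6947 -0.7307 -1.2575 -2.2078  0.3201
  -3.5693 -2.4774 -0.2588 -0.1846 -0.1614  3.1027  5.4015]]<sys>:0: UserWarning: Gimbal lock detected. Setting third angle to zero since it is not possible to uniquely determine all angles.
```

Call:
move_arm:
  increments:
    - [-0.08,0,0,0]
    - [-0.14,0.03,-0.1,0]
    - [-0.14,0.07,-0.22,0]
    - [-0.14,0.12,-0.36,0]
    - [-0.14,0.16,-0.48,0]

```text
time: 20.35
tool_pos: [0.6134, -0.125, 0.2996]
tool_rot: [-1.889, 1.568, 2.775]
contact_force: [0.7, -0.7, -1.4]
opening: 0.0137
```

Call:
move_arm:
  increments:
    - [0,0.025,-0.08,0]
    - [0,0.039,-0.126,0]
    - [0,0.039,-0.126,0]
    - [0,0.039,-0.126,0]

```text
time: 20.85
tool_pos: [0.6311, -0.0789, 0.301]
tool_rot: [-1.009, 1.57, -2.631]
contact_force: [0.7, 0.1, -0.7]
opening: 0.0138
```

```bash
python3 -c "
from h import *
snap(23,['side','scene','wrist'])
im=cv2.imread('pics/side23.png')[120:310,220:420]; cv2.imwrite('pics/c23.png',cv2.resize(im,None,fx=3.1,fy=3.1,interpolation=cv2.INTER_CUBIC))
im=cv2.imread('pics/scene23.png')[160:340,260:400]; cv2.imwrite('pics/c23s.png',cv2.resize(im,None,fx=3.3,fy=3.3,interpolation=cv2.INTER_CUBIC))"
```

```text
20.85 [ 0.6311 -0.0789  0.301 ] [-1.0094  1.5698 -2.6307] [ 0.74  0.09 -0.66] 0.0138
```

View pics/c23.png

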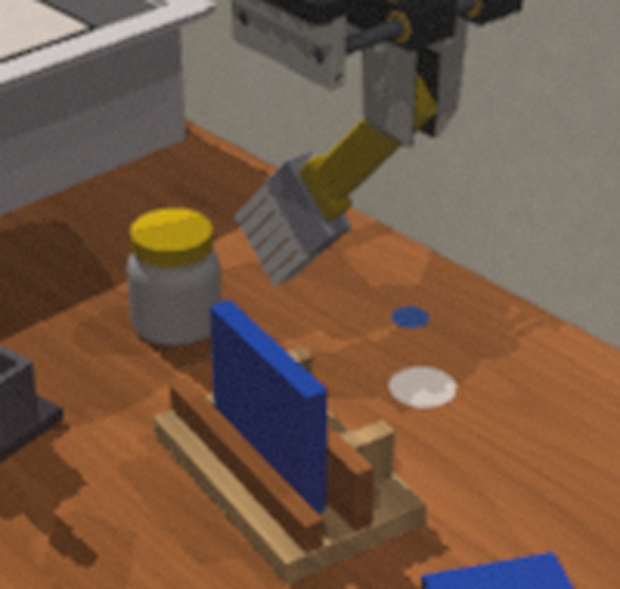

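View pics/c23s.png

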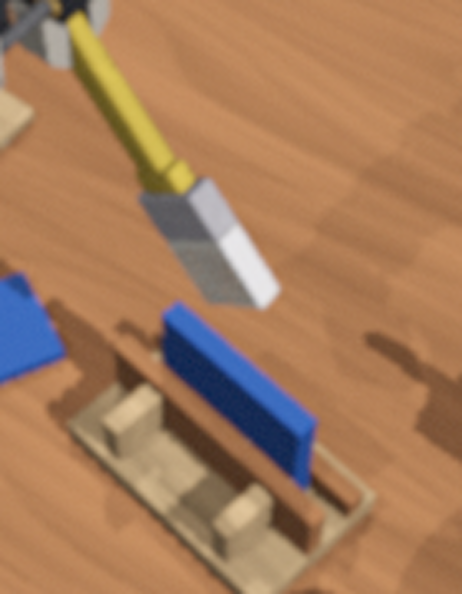

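View pics/wrist23.png

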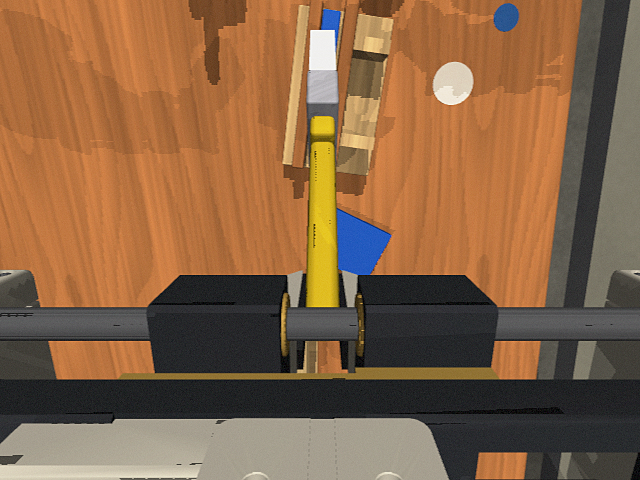

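```bash
python3 - 2>/dev/null <<'E'
from brush import *
print("panel top",fit([("scene",[[0,0,0]],un((260,160),3.3,[(240,374)])),("side",[[0,0,0]],un((220,120),3.1,[(269,349)]))],[.6,0,.1],lambda q,m:m+q))
W=([[0,25,-8],[0,25,8],[48,25,-8],[48,25,8],[80,26,-9],[80,26,9]],[(310,29),(335,29),(309.5,69),(336,69),(307,103),(339,103)])
S=([[0,25,8],[0,25,-8],[0,-25,8],[48,25,8],[48,25,-8]],un((260,160),3.3,[(263,307),(280,290),(207,300),(220,242),(238,226)]))
D=([[0,25,-8],[0,-25,-8]],un((220,120),3.1,[(236,217),(280,282)]))
N=([],[])
for a in ((W,N,N),(N,S,D),(W,S,D)): q,e,t=fitbrush((.632,-.078,.3017),-.05,*a); print(q,np.degrees(q[0]),t); print(e.T)
E
```

```text
panel top (array([0.6411, 0.0452, 0.1139]), array([[-1.0651,  0.1341],
       [-1.0595, -0.0999]]))
[ 0.7263  0.1071  0.0001 -0.1237] 41.61130272580288 [0.6383 0.0456 0.1946]
[[ 0.6929 -0.5049 -0.0916  0.1294 -0.5237  0.3534]
 [-0.3375 -0.3609  1.2226  1.1952 -0.4672 -0.5022]]
[ 0.6437  0.106  -0.0001 -0.1202] 36.88072839096524 [0.6379 0.0421 0.1957]
[[-0.7981 -0.7656 -1.2177  0.24    0.2061 -1.0359 -1.7393]
 [ 0.5506 -0.0089  0.1945  0.2107 -0.6352 -0.7402  0.4039]]
[ 0.7169  0.1055  0.0001 -0.123 ] 41.07385559727669 [0.6383 0.0448 0.1962]
[[ 0.6279 -0.4466 -0.1946  0.2293 -0.6807  0.5113 -0.1635 -0.1229  0.2752
  -0.3792 -0.4114 -1.451  -2.9186]
 [ 0.0637  0.0402  1.205   1.1773 -0.7068 -0.7421  0.536  -0.038   1.6094
   0.0759 -0.7653 -1.9713 -0.0838]]
```

Call:
move_arm:
  increments:
    - [0.04,0,0,0]
    - [0.08,0,0,0]
    - [0.105,0,0,0]
    - [0.1175,0,0,0]
    - [0.1175,0,0,0]

```text
time: 21.62
tool_pos: [0.6314, -0.0778, 0.2545]
tool_rot: [1.254, 1.571, -0.367]
contact_force: [-0.0, -0.4, -0.9]
opening: 0.0134
```

Call:
move_arm:
  increments:
    - [0,0,0,0]
    - [0,0,0,0]
    - [0,0,0,0]
    - [0,0,0,0]

```text
time: 22.12
tool_pos: [0.6315, -0.0775, 0.2545]
tool_rot: [1.45, 1.571, -0.17]
contact_force: [0.2, -0.2, -1.5]
opening: 0.0133
```

```bash
python3 -c "
from h import *
snap(24,['side','scene','wrist'])
im=cv2.imread('pics/side24.png')[120:310,220:420]; cv2.imwrite('pics/c24.png',cv2.resize(im,None,fx=3.1,fy=3.1,interpolation=cv2.INTER_CUBIC))
im=cv2.imread('pics/scene24.png')[160:340,260:400]; cv2.imwrite('pics/c24s.png',cv2.resize(im,None,fx=3.3,fy=3.3,interpolation=cv2.INTER_CUBIC))"
```

```text
22.12 [ 0.6315 -0.0775  0.2545] [ 1.4496  1.5706 -0.1703] [ 0.2  -0.16 -1.53] 0.0133
```

View pics/c24.png

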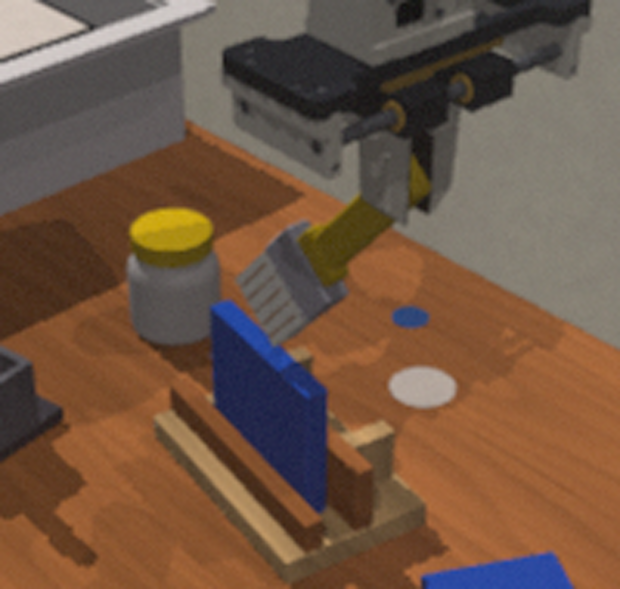

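View pics/c24s.png

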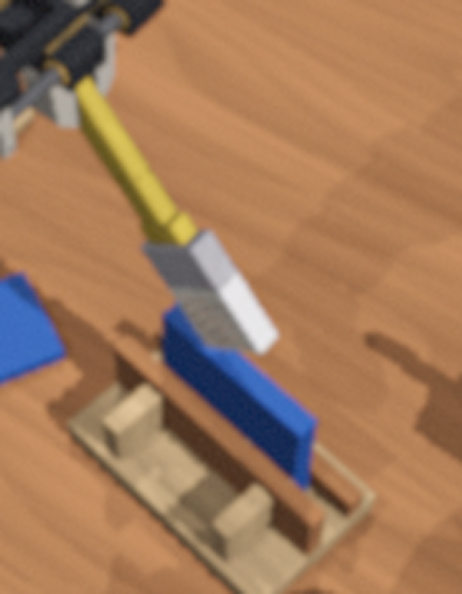

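View pics/wrist24.png

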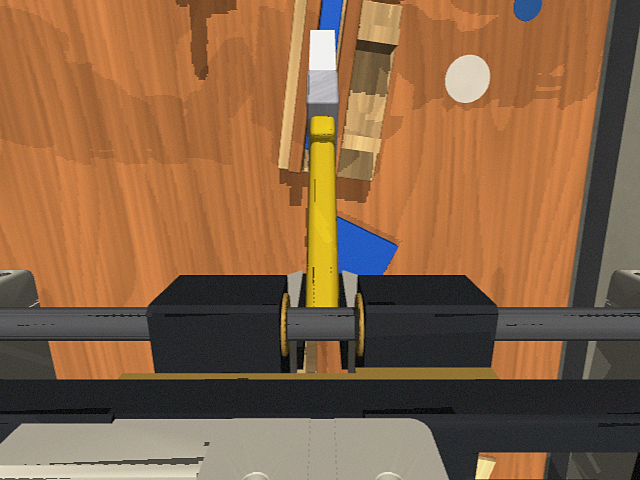

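```bash
python3 - 2>/dev/null <<'E'
from brush import *
W=([[0,25,-8],[0,25,8],[48,25,-8],[48,25,8],[80,26,-9],[80,26,9]],[(310,29),(335,29),(309.5,69),(336,69),(307,103),(339,103)])
S=([[0,25,8],[0,25,-8],[48,25,8],[48,25,-8]],un((260,160),3.3,[(260,356),(278,337),(220,294),(237,276)]))
D=([[0,25,-8],[0,-25,-8]],un((220,120),3.1,[(238,278),(276,344)]))
N=([],[])
for a in ((N,S,D),(W,S,D)): q,e,t=fitbrush((.632,-.078,.2547),-.05,*a); print(q,np.degrees(q[0]),t); print(e.T)
# predicted crop pixels of panel top corners (side) at z .12 and the brush low corner at several heights
X=np.array([[-8,-60,120],[8,-60,120],[-8,60,120],[8,60,120]])*1e-3
Xw=planar([.638,.044,-.183],X); print(((proj('side',Xw)-[220,120])*3.1).round(0)); print(((proj('scene',Xw)-[260,160])*3.3).round(0))
for z in (.12,.126,.132,.138): print(z,((proj('side',[[.629,.026,z]])-[220,120])*3.1).round(0))
E
```

```text
[ 0.641   0.1062  0.0013 -0.1221] 36.7290399032112 [0.6394 0.0439 0.1485]
[[-0.5928 -1.0756  0.083   0.1205 -1.1629 -0.3147]
 [ 0.0445  0.2193  0.0361 -0.0835 -0.2162  0.04  ]]
[ 0.727   0.108   0.0002 -0.124 ] 41.65131718527343 [0.6384 0.0458 0.1467]
[[ 0.7962 -0.4749  0.0305  0.1556 -0.3773  0.3677 -0.0481 -0.5379 -0.7335
  -0.7114 -1.7631 -1.7865]
 [-0.3338 -0.3571  1.1354  1.1081 -0.6534 -0.6882 -0.1825 -0.0029 -0.3116
  -0.405  -0.0435  0.9889]]
[[302. 395.]
 [324. 386.]
 [205. 302.]
 [226. 295.]]
[[178. 297.]
 [160. 312.]
 [318. 418.]
 [299. 434.]]
0.12 [[271. 360.]]
0.126 [[271. 353.]]
0.132 [[270. 345.]]
0.138 [[270. 337.]]
```

```bash
python3 -c "
from h import *
o=robot.observe(); print(o['time'],o['opening'],abs(o['qvel']).max()); print(robot.hand_in())"
```

```text
22.275 0.01388438393494368 0.0013110249529964275
the job is handed in; nothing more can be done
None
```

I handed the job in at 22.3 s. The panel is standing in the easel groove and the brush is held tilted above it. The hand-in reported no verdict.

- **Panel:** The moves could only turn the tool about its own axis, so I could not slant the gripper 45°. I pushed the panel upright in the rest's corner with one finger, pinched it (16 mm opening) and lowered it into the groove until it touched the floor. I then released it. The pictures show it upright and centred.
- **Brush:** I drew it straight up out of the rack (14 mm opening). I then tilted it in the fingers by pushing its bristles lightly against the end of the empty rest. The squeeze was raised to 45 N to hold it.

**Last checks**
- **Tilt:** about 37–42° from upright, depending on which camera views I used.
- **Tip height:** about 0.147 m, roughly 27 mm above the nominal panel top. The lower corner of the bristles is about 11 mm above the edge.
- **Tip position:** the tip came out at (0.638–0.639, 0.044–0.046) and the middle of the panel's top edge at (0.641, 0.045), so they are within a few mm of each other.
- **Stillness:** the arm was still at hand-in. The jar, canister and other two tools looked unmoved in the pictures.

**What disagreed**
- **Fingertips:** they end about 20 mm short of the reported TCP, both in the pictures and in contact. My first pass at the panel therefore went over it without touching.
- **First push on the panel:** it jammed at about 44 N on the wrist. I backed off and pushed along an arc instead.
- **Panel top height:** the outside cameras put it about 6 mm lower than its nominal 0.120 m.

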